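# Sticker a plank on a panel and weigh it down

### The job

Stack the dark plank on the long pencil-marked panel so that it stays flat: lay the two long spacer sticks squarely across the panel and centred on its width, one on each end pencil line, and the short spacer block on the mark in the middle between them. Then lay the plank centred and lengthwise over all three spacers, and last stand the steel weight upright on top of the plank, in the middle. Leave the tin and the brush where they are.

Things in the scene. Friction and masses are not known exactly. Their poses are not given: they have to be found in the camera images.
- base_panel: Fixed. The long plywood panel, 90 mm (own x) by 220 mm (own y) by 18 mm thick, lying flat on the bench; origin at the centre of its underside, z up, so its top is 18 mm above the origin. Three dark pencil lines cross its top from edge to edge, parallel to its own x: at own y = +80 mm, 0 and -80 mm; the middle one is crossed by a short lengthwise pencil mark (36 mm) at the panel's centre.
- short_panel: Fixed bystander. A shorter plywood panel of the same stuff, 90 mm (own x) by 120 mm (own y) by 18 mm, without pencil lines; not part of the job. Origin at the centre of its underside.
- stick_a: Loose. One of two identical, interchangeable plain light-brown wooden spacer sticks, 20 mm (own x) by 100 mm (own y) by 20 mm high, about 30 g, lying on the bench. Origin at the centre of its underside.
- stick_b: Loose. The other spacer stick, the same as stick_a: 20 mm (own x) by 100 mm (own y) by 20 mm high, about 30 g. Origin at the centre of its underside.
- block: Loose. Short plain light-brown wooden spacer block, 32 mm (own x) by 48 mm (own y) by 20 mm high (as high as the sticks), about 20 g. Origin at the centre of its underside.
- plank: Loose. A flat plank of darker wood, 50 mm (own x) by 210 mm (own y) by 14 mm thick, about 100 g, lying flat on the bench. Origin at the centre of its underside.
- weight: Loose. Steel setting weight, about 0.55 kg: a block 46 mm (own x) by 64 mm (own y) by 22 mm high with an upright grip rib on top, 14 mm (own x) thick, 56 mm (own y) long, reaching from 22 to 48 mm above the underside. Centred, standing upright. Origin at the centre of its underside.
- tin: Loose bystander. Round closed metal tin with a pale top, 68 mm across, 60 mm high, standing at one side of the work. Origin at the centre of its underside.
- brush: Loose bystander. Wooden-handled flat brush lying at the other side of the work, handle along own -x. Origin at its middle underneath.
Things that resemble listed ones, but are neither listed nor needed, are in the scene too. Leave any pink or red look-alike of the stick_a alone. What is shaped like the weight but green or yellow is not meant.

How it is judged:
By the outcome, as a careful person would: the job done as asked, in the order asked, and still so for the second after the job is handed in, with the robot touching nothing.
It also fails if it takes over 120 s, if anything falls off the work surface, if the arm or the gripper's body presses on something with over 40 N, if the wrist force passes 120 N, or if a joint passes its speed limit or range.

### The arm

A 6-joint arm with a two-finger parallel gripper is mounted at the origin on the work surface. World frame = base frame: x ahead of the robot, y to its left, z up, the work surface at z = 0. Lengths are in m, angles in degrees, forces in N, time in s.
With the tool pointing down it reaches from about 0.4 to 0.825 m from the base axis. Payload 7 kg.
Tool frame: the origin (TCP) lies between the finger pads; the fingertips stand 11 mm ahead of it and the grasp point (between the pads) lies 8 mm behind it (r.tcp_to_tips is the distance from the TCP to the fingertips, in m); x points along the fingers, y is the direction in which the jaws open and shut, and the axes are right-handed (so a half turn about x gives the same grasp; the last joint's range is limited). The gripper opens to 88 mm and grips with 3 to 60 N. Pads are 19 mm wide; open, the fingers measure 130 mm over their backs; the gripper's body (78 mm by 193 mm) begins 47 mm behind the grasp point.
Start: joints at [-57.519, 20.546, 0.682, 0, -70.136, -16.507], TCP at [0.186, -0.649, 0.238] pointing down, gripper open.
Joint ranges: [-176.03, 176.03], [-82.01, 121.73], [-58.28, 71.71], [-173.87, 95.51], [-174.79, -0.11], [-173.66, 173.66]. Speed limits (degrees/s): [136.94, 136.94, 172.46, 180, 180, 180].

### API

Orientations are given as [roll, pitch, yaw] about the fixed x, y, z axes, in that order (R = Rz(yaw) Ry(pitch) Rx(roll)).
In Python, from plant import r gives the robot as it stands.
- The arm moves only by the tool arm_command, never from a script. Its argument "plan" is a list of rows, each an object of numbers: "dx", "dy", "dz": the shift along the tool's x, y, z each as a share of 0.02 m, from -1 to 1; "wx", "wy", "wz": the turn, a rotation vector about the tool's x, y, z each as a share of 0.08 rad, from -1 to 1. In form: [{"dx": .., "dy": .., "dz": .., "wx": .., "wy": .., "wz": ..}, ...]. A call has 1 to 20 rows; each row shifts and turns the pose as measured when the row begins, along the tool's axes as they then stand; what a row does not reach is not made up. A row lasts 1/12 s, in which the tool goes at most 41.7 mm and 7.16 degrees, less where a joint would pass 70% of its speed; a pose out of reach is approached as far as the arm can. A call with a number of a shift or a turn outside -1 to 1 is refused whole. A call with a gripper value outside its range is refused whole. "fingers" is the closure, from -1 (fully open) to 1 (shut), so that 0 is half open, set as the call begins (left out, the last holds). The fingers move at their own pace and stop on an object; "force" is the grip in N (left out, the last holds). Time passes only in rows, so rows that do not move let the fingers close. It gives the time, the measured TCP pose, the force and the opening at its end, in the units of the state.
- r.get_state(): the state, without advancing time (a new reading comes with each control period).
- r.capture(name): name is "scene" or "side" or "wrist"; returns (picture, depth): 420x560x3 uint8, red, green, blue; 420x560 float32, m along the optical axis (not along the pixel's ray), 0 where there is no reading.
- r.camera_model(name): a dict with "vertical_fov" (degrees; the focal length in pixels is half the picture's height over the tangent of half this angle, whatever the lens; pixels are square), "cx", "cy" (the principal point, pixels), "R" (3x3) and "t" (3): a world point X has camera coordinates R X + t. Camera axes: x right, y down, z forward; pixel columns grow to the right and rows downward; lengths in m; the calibration is good to about 2 mm. A picture is of the moment at which its call begins: read the wrist's pose just before it. camera_model takes no time and is no camera call; for the wrist camera it gives the pose at the moment of the call.
- r.close_job(): hands the job in, once; it reports no verdict.
Trained networks look in the newest picture that a camera, given by its name, has taken for a name from the list of things; names that differ only in an ending like _2 or _b are one class to them, and where a whole thing is asked for, a point or a joint stands for the part that bears it (a point fixed in the world has none). Each returns a list of dicts, best first, with "score" (0 to 1); they miss things now and then, are a little off and sometimes report something else, mostly with a low value. They report only what shows in the picture. A call takes as long as a camera call. They do not tell look-alikes from the thing itself.
- r.cut_out(camera, query): "mask" (420x560 bool, what is visible of it) and "bbox" ([left, top, width, height] in pixels, round what is visible of it).
- r.spot_point(camera, query): "centre" ([column, row] in pixels: a listed point, or the origin of a listed thing).
The state is a dict: "time_s": time; "joints": joint angles; "qd": joint speeds; "joint_torque": joint torques, N m; "tcp_pos": TCP position; "eef_rot": TCP orientation; "contact_force": force on the tool from outside, world axes, zero at the start; "moment": the same for the moment, N m; "gripper_width": finger opening in m.
Only numpy, scipy, OpenCV 4.12 (cv2) and the standard library are available. Lean on these libraries where they do the work, as an engineer would, in place of code of your own. Each camera call takes 0.05 s, during which the arm holds its last target.

## Working session

There is one attempt and no reset: what is moved stays moved. The work goes in short steps, Python scripts to look and compute and a tool call to move; the robot and the scene stay as the last step left them, time stands still between calls to the robot, and variables do not carry over. Pictures are saved under pics/ and viewed, and the job is handed in when it is done.

Besides the shell and the picture viewer there is one more tool, called after ">>>" as a command line: name --argument value ..., lists and objects as JSON in quotes. arm_command: Moves the arm, as the interface text tells. Shift numbers are shares of 0.02 m and turn numbers shares of 0.08 rad, none past 1 either way. Its arguments: {"type":"object","properties":{"plan":{"type":"array","items":{"type":"object","properties":{"dx":{"type":"number"},"dy":{"type":"number"},"dz":{"type":"number"},"wx":{"type":"number"},"wy":{"type":"number"},"wz":{"type":"number"}}}},"fingers":{"type":"number"},"force":{"type":"number"}},"required":["plan"]}

```bash
ls; mkdir -p pics; python3 - <<'E'
from plant import r
import cv2, numpy as np
print(r.get_state())
for n in ("scene","side","wrist"):
    m=r.camera_model(n); p,d=r.capture(n)
    print(n,m)
    cv2.imwrite(f"pics/{n}0.png",p[:,:,::-1]); np.save(f"pics/{n}0.npy",d)
E
```

```text
pics
{'time_s': 0.0, 'joints': array([-5.75185388e+01,  2.05888744e+01,  6.34099894e-01, -2.03537682e-02,
       -7.01372444e+01, -1.65072587e+01]), 'qd': array([ 0.00857907,  0.01314143,  0.02504526,  0.06254567,  0.0855608 ,
       -0.00611147]), 'joint_torque': array([-2.29733712e-03, -5.82719493e+01,  2.93039292e+01,  6.99709520e+00,
        6.66759574e-03, -1.18232870e-04]), 'tcp_pos': array([ 0.18560945, -0.64847995,  0.23665333]), 'eef_rot': array([ 94.76227473,  89.90601221, 110.72954638]), 'contact_force': array([ 0.12108073,  0.93435344, -0.1208714 ]), 'moment': array([-0.05486168,  0.02294487,  0.04241236]), 'gripper_width': 0.08758997475383412}
scene {'vertical_fov': 53.16130474698088, 'cx': 275.73158883445757, 'cy': 210.98485976567784, 'R': array([[-0.49365207,  0.86960469,  0.00976284],
       [ 0.70197841,  0.40507142, -0.58578448],
       [-0.51335558, -0.28232041, -0.81040806]]), 't': array([ 0.2176069 , -0.27495856,  1.49857958])}
side {'vertical_fov': 52.7302648085739, 'cx': 273.76908106240353, 'cy': 211.3105299997337, 'R': array([[-0.76696713, -0.64151749, -0.01472181],
       [-0.38569787,  0.47921439, -0.78841025],
       [ 0.51283387, -0.59900657, -0.61497362]]), 't': array([0.32030412, 0.21308103, 1.10954406])}
wrist {'vertical_fov': 61.959773282099356, 'cx': 276.8256229756013, 'cy': 213.67077399979624, 'R': array([[-0.27533001,  0.9613476 ,  0.00204588],
       [ 0.91387751,  0.2610729 ,  0.31091611],
       [ 0.29836434,  0.08747422, -0.95043516]]), 't': array([ 0.67371325, -0.03936897,  0.39257471])}
```

View pics/scene0.png

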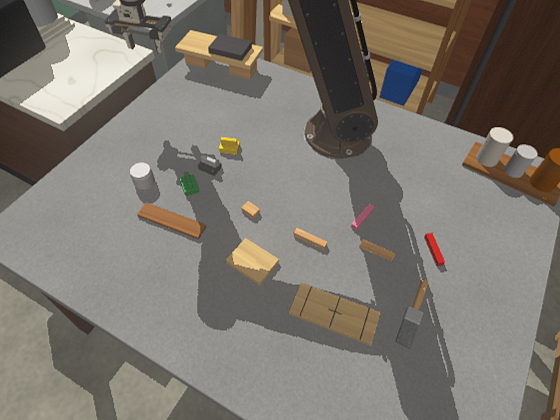

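View pics/side0.png

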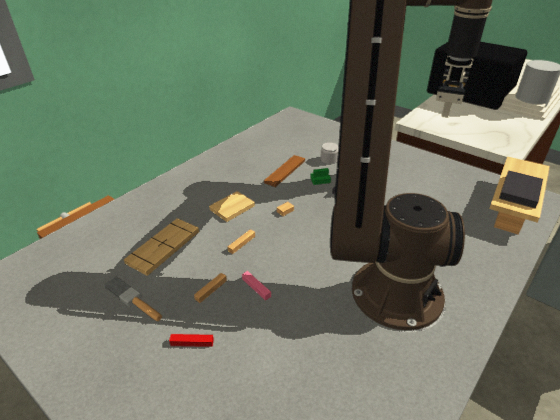

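View pics/wrist0.png

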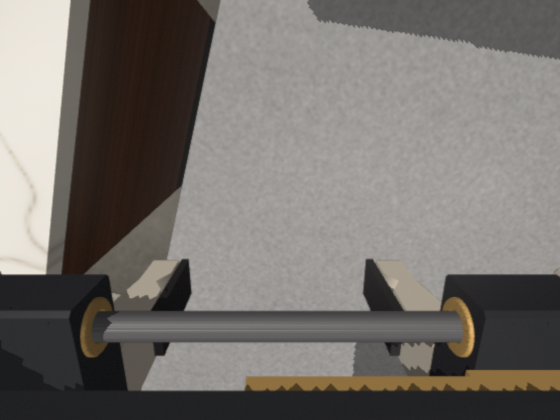

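Candidates in the scene picture:
- **Sticks:** light-brown at (310,239) and (377,250, in shadow). Pink (363,216) and red (435,249) are the decoys.
- **Weight:** grey steel at (209,163). Green (189,183) and yellow (229,146) are the decoys.
- **Block:** (251,210).
- **Plank:** (171,219).
- **Marked panel:** (335,312). The short panel is at (252,261).

Next I'll take metric fits and a close crop.

```bash
cat > h.py <<'E'
import cv2, numpy as np, json
def world(m,d):
    h,w=d.shape; f=h/2/np.tan(np.radians(m["vertical_fov"]/2))
    v,u=np.mgrid[:h,:w]
    c=np.stack([(u-m["cx"])/f*d,(v-m["cy"])/f*d,d],-1)
    X=(c-m["t"])@m["R"]; X[d<=0]=np.nan
    return X
def project(m,P):
    f=210/np.tan(np.radians(m["vertical_fov"]/2))
    c=np.asarray(P)@m["R"].T+m["t"]
    return c[...,:2]/c[...,2:]*f+[m["cx"],m["cy"]]
def rect(P):
    (c,(w,h),a)=cv2.minAreaRect((P[:,:2]*1000).astype(np.float32))
    if w<h: pass
    else: w,h,a=h,w,a+90
    # long axis direction = a+90
    return np.array(c)/1000,w,h,(a+90)%180
def near(X,p,rad,zlo,zhi):
    k=(np.hypot(X[...,0]-p[0],X[...,1]-p[1])<rad)&(X[...,2]>zlo)&(X[...,2]<zhi)
    return k
E
python3 - <<'E'
from h import *
from plant import r
px={"panel":(335,312),"short":(252,261),"stick1":(310,239),"stick2":(377,250),"pink":(363,216),"red":(435,249),"block":(251,210),"plank":(171,219),"weight":(209,163),"green":(189,183),"tin":(142,170),"brush":(412,312)}
H=dict(panel=18,short=18,stick1=20,stick2=20,pink=20,red=20,block=20,plank=14,weight=48,green=48,tin=60,brush=10)
for n in ("scene","side"):
    m=r.camera_model(n); d=np.load(f"pics/{n}0.npy"); X=world(m,d)
    print(n,"bench z",np.nanmedian(X[...,2][(X[...,2]<.01)&(X[...,2]>-.01)]))
    k=np.nan_to_num(X[...,2],nan=0)
    lab=cv2.connectedComponents(((k>.005)&(k<.08)&(X[...,0]>0.2)).astype(np.uint8))[1]
    if n=="scene": ref={}
    for o,(u,v) in px.items():
        if n=="scene":
            l=lab[v,u]; 
            Q=X[lab==l]; 
        else:
            q=project(m,np.r_[ref[o],H[o]/1000]).round().astype(int)
            if not(0<=q[0]<560 and 0<=q[1]<420): print(o,"out");continue
            l=lab[q[1],q[0]]; Q=X[lab==l]
        if l==0: print(o,"no comp"); ref.setdefault(o,X[v,u,:2]); continue
        zt=np.percentile(Q[:,2],95)
        T=Q[Q[:,2]>zt-.006]
        c,w,h,a=rect(T)
        if n=="scene": ref[o]=c
        print(o,len(Q),"zt %.1f"%(zt*1000),"c",c.round(4),"w %.0f h %.0f long-axis %.1f"%(w,h,a), "R %.3f"%np.hypot(*c))
p=cv2.imread("pics/scene0.png")
cv2.imwrite("pics/crop1.png",cv2.resize(p[130:350,120:450],None,fx=2.4,fy=2.4,interpolation=cv2.INTER_CUBIC))
E
```

```text
scene bench z 0.0020595299717829133
panel 2996 zt 22.9 c [0.6185 0.2748] w 92 h 220 long-axis 97.3 R 0.677
short no comp
stick1 306 zt 24.3 c [0.4476 0.117 ] w 23 h 101 long-axis 90.7 R 0.463
stick2 330 zt 24.8 c [0.3856 0.3013] w 22 h 98 long-axis 91.0 R 0.489
pink 234 zt 25.0 c [0.2984 0.2191] w 21 h 103 long-axis 170.4 R 0.370
red 318 zt 25.0 c [0.3002 0.4425] w 22 h 102 long-axis 38.6 R 0.535
block 194 zt 24.6 c [ 0.446  -0.0874] w 34 h 49 long-axis 81.9 R 0.454
plank 1085 zt 18.9 c [ 0.5957 -0.2749] w 52 h 211 long-axis 96.8 R 0.656
weight 312 zt 50.6 c [ 0.3605 -0.298 ] w 17 h 56 long-axis 92.7 R 0.468
green 316 zt 50.6 c [ 0.4598 -0.3079] w 14 h 56 long-axis 50.4 R 0.553
tin 531 zt 63.9 c [ 0.5156 -0.447 ] w 60 h 61 long-axis 72.3 R 0.682
brush 929 zt 23.9 c [0.5106 0.4544] w 42 h 200 long-axis 3.3 R 0.684
side bench z -0.0009235308480508554
panel 1745 zt 19.2 c [0.6192 0.2742] w 94 h 221 long-axis 97.0 R 0.677
short out
stick1 244 zt 20.8 c [0.4479 0.118 ] w 24 h 101 long-axis 91.9 R 0.463
stick2 325 zt 21.3 c [0.3854 0.3013] w 25 h 101 long-axis 90.9 R 0.489
pink no comp
red 460 zt 21.2 c [0.3001 0.4424] w 23 h 100 long-axis 38.9 R 0.535
block 138 zt 21.5 c [ 0.446  -0.0867] w 36 h 48 long-axis 80.9 R 0.454
plank 470 zt 15.7 c [ 0.5947 -0.2745] w 53 h 214 long-axis 96.8 R 0.655
weight no comp
green 255 zt 47.4 c [ 0.459  -0.3089] w 20 h 55 long-axis 58.8 R 0.553
tin 313 zt 60.6 c [ 0.5147 -0.4462] w 57 h 64 long-axis 123.2 R 0.681
brush 778 zt 20.3 c [0.5093 0.455 ] w 41 h 199 long-axis 2.0 R 0.683<stdin>:16: RuntimeWarning: invalid value encountered in cast
```

View pics/crop1.png

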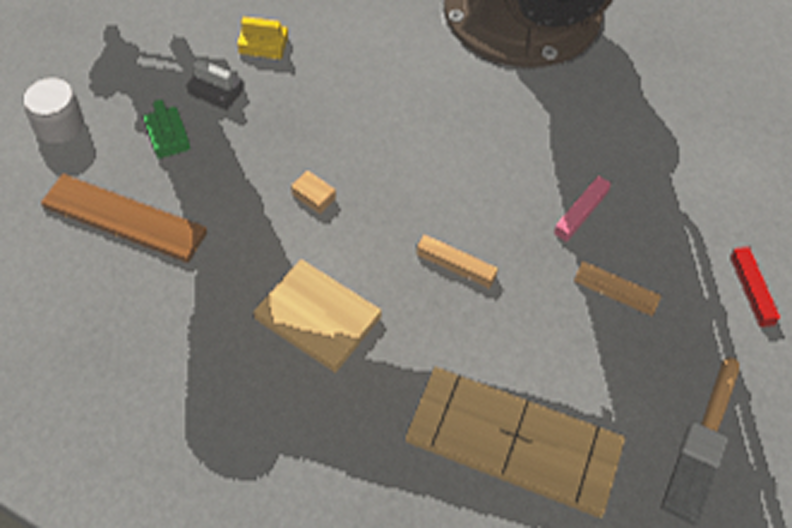

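```bash
cat >> h.py <<'E'
from scipy.spatial.transform import Rotation as Ro
def tool(s):
    return Ro.from_euler("xyz",s["eef_rot"],degrees=True).as_matrix()
def phi(s):
    y=tool(s)[:,1]; return np.degrees(np.arctan2(y[1],y[0]))
def goto(s,x=None,y=None,z=None,ph=None,cam=None):
    """print the shift and turn to a goal, in tool axes at the yaw AFTER the turn, tool straight down"""
    p=np.array(s["tcp_pos"]); g=np.array([p[0] if x is None else x,p[1] if y is None else y,p[2] if z is None else z])
    R=tool(s); f0=phi(s)
    if ph is None: ph=f0
    dt=(ph-f0+90)%180-90
    f=np.radians(f0+dt)
    D=np.array([[0,0,-1],[np.cos(f),np.sin(f),0],[np.sin(f),-np.cos(f),0]]).T
    d=g-p
    rv=Ro.from_matrix(R.T@D).as_rotvec()/0.08
    print("pos",p.round(4),"phi %.2f"%f0,"tilt %.2f"%np.degrees(np.arccos(-R[2,0])),"j6 %.1f"%s["joints"][5],"w %.4f"%s["gripper_width"],"F",np.round(s["contact_force"],1),"t %.2f"%s["time_s"])
    print(" turn(w units)",rv.round(2)," dphi %.2f"%dt)
    print(" shift now (units)",(R.T@d/0.02).round(2),"  after turn",(D.T@d/0.02).round(2))
E
python3 - <<'E'
from h import *
from plant import r
s=r.get_state()
goto(s,0.4477,0.1175,0.13,1.3)
E
```

```text
pos [ 0.1856 -0.6486  0.2368] phi 105.97 tilt 0.07 j6 -16.5 w 0.0875 F [ 0.4 -0.1  0.3] t 0.15
 turn(w units) [-1.643e+01  1.000e-02 -1.000e-02]  dphi 75.33
 shift now (units) [ 5.38 33.22 23.14]   after turn [  5.34 -13.97  38.  ]
```

>>> arm_command --plan '[{"wx":-1,"dx":0.2},{"wx":-1,"dx":0.2},{"wx":-1,"dx":0.2},{"wx":-1,"dx":0.2},{"wx":-1,"dx":0.2},{"wx":-1,"dx":0.2},{"wx":-1,"dx":0.2},{"wx":-1,"dx":0.2},{"wx":-1,"dx":0.2},{"wx":-1,"dx":0.2},{"wx":-1,"dx":0.2},{"wx":-1,"dx":0.2},{"wx":-1,"dx":0.2},{"wx":-1,"dx":0.2},{"wx":-1,"dx":0.2},{"wx":-1,"dx":0.2},{"wx":-0.5}]' --fingers -0.1 --force 25

```text
schema error: expected keys dx, dy, dz, wx, wy, wz
```

>>> arm_command --plan '[{"dy":-1,"dz":1},{"dy":-1,"dz":1},{"dy":-1,"dz":1},{"dy":-1,"dz":1},{"dy":-1,"dz":1},{"dy":-1,"dz":1},{"dy":-1,"dz":1},{"dy":-1,"dz":1},{"dy":-1,"dz":1},{"dy":-1,"dz":1},{"dy":-1,"dz":1},{"dy":-1,"dz":1},{"dy":-1,"dz":1},{"dz":1},{"dz":1},{"dz":1},{"dz":1},{"dz":1},{"dz":1},{"dz":1}]'

```text
schema error: expected keys dx, dy, dz, wx, wy, wz
```

>>> arm_command --plan '[{"dz":1},{"dz":1},{"dz":1},{"dz":1},{"dz":1},{"dz":1},{"dz":1},{"dz":1},{"dz":1},{"dz":1},{"dz":1},{"dz":1},{"dz":1},{"dz":1},{"dz":1},{"dz":1}]'

```text
schema error: expected keys dx, dy, dz, wx, wy, wz
```

```bash
python3 - <<'E'
from h import *
from plant import r
s=r.get_state()
goto(s,0.4477,0.1175,0.13,1.3)
m=r.camera_model("wrist"); p,d=r.capture("wrist"); cv2.imwrite("pics/w1.png",p[:,:,::-1])
np.save("pics/w1.npy",d); np.save("pics/w1m.npy",m,allow_pickle=True)
E
```

```text
pos [ 0.1856 -0.6486  0.2368] phi 105.97 tilt 0.07 j6 -16.5 w 0.0875 F [ 0.4 -0.1  0.3] t 0.15
 turn(w units) [-1.643e+01  1.000e-02 -1.000e-02]  dphi 75.33
 shift now (units) [ 5.38 33.22 23.14]   after turn [  5.34 -13.97  38.  ]
```

View pics/w1.png

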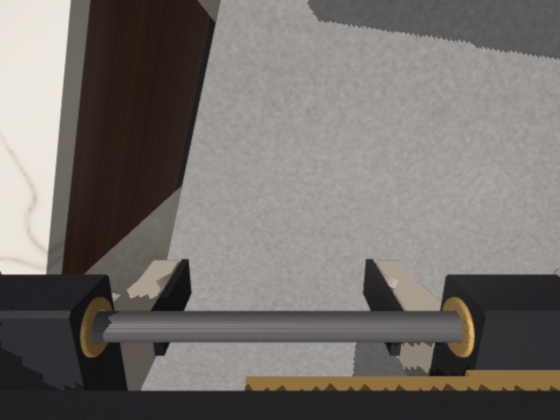

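All six keys are required in each row, so I'll resend with full rows.

>>> arm_command --plan '[{"dx":0.2,"dy":0,"dz":0,"wx":-1,"wy":0,"wz":0},{"dx":0.2,"dy":0,"dz":0,"wx":-1,"wy":0,"wz":0},{"dx":0.2,"dy":0,"dz":0,"wx":-1,"wy":0,"wz":0},{"dx":0.2,"dy":0,"dz":0,"wx":-1,"wy":0,"wz":0},{"dx":0.2,"dy":0,"dz":0,"wx":-1,"wy":0,"wz":0},{"dx":0.2,"dy":0,"dz":0,"wx":-1,"wy":0,"wz":0},{"dx":0.2,"dy":0,"dz":0,"wx":-1,"wy":0,"wz":0},{"dx":0.2,"dy":0,"dz":0,"wx":-1,"wy":0,"wz":0},{"dx":0.2,"dy":0,"dz":0,"wx":-1,"wy":0,"wz":0},{"dx":0.2,"dy":0,"dz":0,"wx":-1,"wy":0,"wz":0},{"dx":0.2,"dy":0,"dz":0,"wx":-1,"wy":0,"wz":0},{"dx":0.2,"dy":0,"dz":0,"wx":-1,"wy":0,"wz":0},{"dx":0.2,"dy":0,"dz":0,"wx":-1,"wy":0,"wz":0},{"dx":0.2,"dy":0,"dz":0,"wx":-1,"wy":0,"wz":0},{"dx":0.2,"dy":0,"dz":0,"wx":-1,"wy":0,"wz":0},{"dx":0.2,"dy":0,"dz":0,"wx":-1,"wy":0,"wz":0},{"dx":0,"dy":0,"dz":0,"wx":-0.5,"wy":0,"wz":0}]' --fingers -0.1 --force 25

```text
time_s: 1.62
tcp_pos: [0.1848, -0.6462, 0.1656]
eef_rot: [15.4, 89.5, 110.7]
contact_force: [0.5, 0.4, -0.1]
gripper_width: 0.0484
```

>>> arm_command --plan '[{"dx":0,"dy":-1,"dz":1,"wx":0,"wy":0,"wz":0},{"dx":0,"dy":-1,"dz":1,"wx":0,"wy":0,"wz":0},{"dx":0,"dy":-1,"dz":1,"wx":0,"wy":0,"wz":0},{"dx":0,"dy":-1,"dz":1,"wx":0,"wy":0,"wz":0},{"dx":0,"dy":-1,"dz":1,"wx":0,"wy":0,"wz":0},{"dx":0,"dy":-1,"dz":1,"wx":0,"wy":0,"wz":0},{"dx":0,"dy":-1,"dz":1,"wx":0,"wy":0,"wz":0},{"dx":0,"dy":-1,"dz":1,"wx":0,"wy":0,"wz":0},{"dx":0,"dy":-1,"dz":1,"wx":0,"wy":0,"wz":0},{"dx":0,"dy":-1,"dz":1,"wx":0,"wy":0,"wz":0},{"dx":0,"dy":-1,"dz":1,"wx":0,"wy":0,"wz":0},{"dx":0,"dy":0,"dz":1,"wx":0,"wy":0,"wz":0},{"dx":0,"dy":0,"dz":1,"wx":0,"wy":0,"wz":0},{"dx":0,"dy":0,"dz":1,"wx":0,"wy":0,"wz":0},{"dx":0,"dy":0,"dz":1,"wx":0,"wy":0,"wz":0},{"dx":0,"dy":0,"dz":1,"wx":0,"wy":0,"wz":0},{"dx":0,"dy":0,"dz":1,"wx":0,"wy":0,"wz":0},{"dx":0,"dy":0,"dz":1,"wx":0,"wy":0,"wz":0},{"dx":0,"dy":0,"dz":1,"wx":0,"wy":0,"wz":0},{"dx":0,"dy":0,"dz":1,"wx":0,"wy":0,"wz":0}]'

```text
time_s: 3.28
tcp_pos: [0.3727, -0.21, 0.1643]
eef_rot: [25.2, 89.2, 120.4]
contact_force: [0.6, 0.3, 0.2]
gripper_width: 0.0484
```

```bash
cat > g.py <<'E'
import sys
from h import *
from plant import r
a=[None if v=="-" else float(v) for v in sys.argv[1:5]]
goto(r.get_state(),*a)
E
python3 g.py 0.4477 0.1175 0.13 181.3
```

```text
pos [ 0.3727 -0.21    0.1643] phi -174.81 tilt 0.78 j6 9.0 w 0.0484 F [0.6 0.3 0.2] t 3.28
 turn(w units) [ 0.85  0.15 -0.08]  dphi -3.89
 shift now (units) [ 1.88 -5.23 15.95]   after turn [ 1.71 -4.12 16.29]
```

>>> arm_command --plan '[{"dx":0,"dy":-0.26,"dz":1,"wx":0.85,"wy":0.15,"wz":-0.08},{"dx":0,"dy":-0.26,"dz":1,"wx":0,"wy":0,"wz":0},{"dx":0,"dy":-0.26,"dz":1,"wx":0,"wy":0,"wz":0},{"dx":0,"dy":-0.26,"dz":1,"wx":0,"wy":0,"wz":0},{"dx":0,"dy":-0.26,"dz":1,"wx":0,"wy":0,"wz":0},{"dx":0,"dy":-0.26,"dz":1,"wx":0,"wy":0,"wz":0},{"dx":0,"dy":-0.26,"dz":1,"wx":0,"wy":0,"wz":0},{"dx":0,"dy":-0.26,"dz":1,"wx":0,"wy":0,"wz":0},{"dx":0,"dy":-0.26,"dz":1,"wx":0,"wy":0,"wz":0},{"dx":0,"dy":-0.26,"dz":1,"wx":0,"wy":0,"wz":0},{"dx":0,"dy":-0.26,"dz":1,"wx":0,"wy":0,"wz":0},{"dx":0,"dy":-0.26,"dz":1,"wx":0,"wy":0,"wz":0},{"dx":0,"dy":-0.26,"dz":1,"wx":0,"wy":0,"wz":0},{"dx":0,"dy":-0.26,"dz":1,"wx":0,"wy":0,"wz":0},{"dx":0,"dy":-0.26,"dz":0.5,"wx":0,"wy":0,"wz":0},{"dx":0,"dy":0,"dz":0,"wx":0,"wy":0,"wz":0}]'

```text
time_s: 4.62
tcp_pos: [0.4435, 0.0999, 0.1672]
eef_rot: [-67.6, 89.6, 23.7]
contact_force: [-0.2, 1.1, 0.2]
gripper_width: 0.0485
```

```bash
python3 g.py 0.4477 0.1175 0.014 181.3; python3 - <<'E'
from h import *
from plant import r
m=r.camera_model("wrist"); p,d=r.capture("wrist"); cv2.imwrite("pics/w2.png",p[:,:,::-1])
X=world(m,d)
k=near(X,(0.4477,0.1175),0.075,0.008,0.04)
l=cv2.connectedComponents(k.astype(np.uint8))[1]
for i in range(1,l.max()+1):
    Q=X[l==i]
    if len(Q)<300: continue
    zt=np.percentile(Q[:,2],90); print(len(Q),zt,rect(Q[Q[:,2]>zt-.005]))
E
```

```text
pos [0.4435 0.0999 0.1672] phi -178.74 tilt 0.43 j6 -36.5 w 0.0485 F [-0.2  1.1  0.2] t 4.62
 turn(w units) [-0.01  0.04  0.09]  dphi 0.04
 shift now (units) [ 7.66 -0.18  0.86]   after turn [ 7.66 -0.23  0.88]
2434 0.02098697936760056 (array([0.44853094, 0.11706143]), 19.98710823059082, 100.18157196044922, 90.49057951569557)
```

View pics/w2.png

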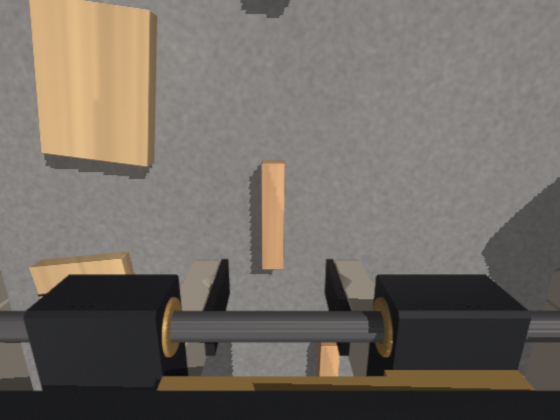

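```bash
python3 - <<'E'
from h import *
from plant import r
m=r.camera_model("wrist"); p,d=r.capture("wrist")
X=world(m,d)
for u,v in [(272,215),(329,370),(85,270),(95,80),(30,375),(5,290)]: print(u,v,p[v,u],X[v,u].round(3))
E
```

```text
272 215 [202 156 113] [0.448 0.113 0.019]
329 370 [200 154 110] [0.386 0.281 0.02 ]
85 270 [210 174 126] [0.624 0.173 0.018]
95 80 [217 178 130] [0.59  0.004 0.019]
30 375 [126 123 119] [0.716 0.315 0.   ]
5 290 [117 111 101] [0.524 0.07  0.224]
```

>>> arm_command --plan '[{"dx":0.8,"dy":-0.04,"dz":0.2,"wx":0,"wy":0.04,"wz":0.09},{"dx":1,"dy":-0.04,"dz":0.2,"wx":0,"wy":0,"wz":0},{"dx":1,"dy":-0.04,"dz":0.2,"wx":0,"wy":0,"wz":0},{"dx":1,"dy":-0.04,"dz":0.2,"wx":0,"wy":0,"wz":0},{"dx":1,"dy":-0.04,"dz":0,"wx":0,"wy":0,"wz":0},{"dx":0.8,"dy":-0.04,"dz":0,"wx":0,"wy":0,"wz":0},{"dx":0.3,"dy":0,"dz":0,"wx":0,"wy":0,"wz":0},{"dx":0,"dy":0,"dz":0,"wx":0,"wy":0,"wz":0}]'

```text
time_s: 5.38
tcp_pos: [0.446, 0.1075, 0.0464]
eef_rot: [-46.2, 89.9, 44.6]
contact_force: [-0.2, 0.3, 0.5]
gripper_width: 0.0482
```

```bash
python3 g.py 0.4483 0.1172 0.0145 181.0
```

```text
pos [0.446  0.1075 0.0464] phi -179.19 tilt 0.07 j6 -37.4 w 0.0482 F [-0.2  0.3  0.5] t 5.38
 turn(w units) [-0.04  0.01  0.01]  dphi 0.19
 shift now (units) [ 1.6  -0.12  0.48]   after turn [ 1.6  -0.12  0.48]
```

>>> arm_command --plan '[{"dx":0.4,"dy":-0.06,"dz":0.25,"wx":0,"wy":0,"wz":0},{"dx":0.6,"dy":-0.06,"dz":0.25,"wx":0,"wy":0,"wz":0},{"dx":0.5,"dy":-0.06,"dz":0.2,"wx":0,"wy":0,"wz":0},{"dx":0.25,"dy":0,"dz":0,"wx":0,"wy":0,"wz":0},{"dx":0,"dy":0,"dz":0,"wx":0,"wy":0,"wz":0}]'

```text
time_s: 5.8
tcp_pos: [0.4518, 0.1223, 0.0129]
eef_rot: [-54.8, 89.6, 35.8]
contact_force: [-0.4, 0.0, 0.2]
gripper_width: 0.0477
```

```bash
python3 g.py 0.4483 0.1172 0.0145 181.0
```

```text
pos [0.4518 0.1223 0.0129] phi -179.32 tilt 0.41 j6 -38.7 w 0.0477 F [-0.4  0.   0.2] t 5.80
 turn(w units) [-0.07  0.05  0.07]  dphi 0.32
 shift now (units) [-0.08  0.18 -0.25]   after turn [-0.08  0.18 -0.25]
```

>>> arm_command --plan '[{"dx":-0.06,"dy":0.1,"dz":-0.2,"wx":0,"wy":0.05,"wz":0.07},{"dx":0,"dy":0.05,"dz":-0.05,"wx":0,"wy":0,"wz":0},{"dx":0,"dy":0,"dz":0,"wx":0,"wy":0,"wz":0}]'

```text
time_s: 6.05
tcp_pos: [0.4491, 0.117, 0.0155]
eef_rot: [-62.0, 89.9, 28.7]
contact_force: [0.1, -0.6, 0.7]
gripper_width: 0.048
```

```bash
python3 g.py 0.4483 0.1172 0.0145 181.0;python3 g.py 0.4483 0.1172 0.0145 181.0
```

```text
pos [0.4491 0.117  0.0155] phi -179.29 tilt 0.06 j6 -38.3 w 0.0480 F [ 0.1 -0.6  0.7] t 6.05
 turn(w units) [-0.06  0.01  0.01]  dphi 0.29
 shift now (units) [0.05 0.04 0.01]   after turn [0.05 0.04 0.01]
pos [0.4491 0.117  0.0155] phi -179.29 tilt 0.06 j6 -38.3 w 0.0480 F [ 0.1 -0.6  0.7] t 6.05
 turn(w units) [-0.06  0.01  0.01]  dphi 0.29
 shift now (units) [0.05 0.04 0.01]   after turn [0.05 0.04 0.01]
```

Well placed; closing, then lifting.

>>> arm_command --plan '[{"dx":0,"dy":0,"dz":0,"wx":0,"wy":0,"wz":0},{"dx":0,"dy":0,"dz":0,"wx":0,"wy":0,"wz":0},{"dx":0,"dy":0,"dz":0,"wx":0,"wy":0,"wz":0},{"dx":0,"dy":0,"dz":0,"wx":0,"wy":0,"wz":0},{"dx":0,"dy":0,"dz":0,"wx":0,"wy":0,"wz":0}]' --fingers 1 --force 25

```text
time_s: 6.47
tcp_pos: [0.4498, 0.1171, 0.0173]
eef_rot: [-54.9, 89.7, 35.7]
contact_force: [-0.0, 0.1, 0.1]
gripper_width: 0.0205
```

>>> arm_command --plan '[{"dx":-0.6,"dy":0,"dz":0,"wx":0,"wy":0,"wz":0},{"dx":-1,"dy":0,"dz":0,"wx":0,"wy":0,"wz":0},{"dx":-1,"dy":0,"dz":0,"wx":0,"wy":0,"wz":0},{"dx":-1,"dy":0,"dz":0,"wx":0,"wy":0,"wz":0},{"dx":-1,"dy":0,"dz":0,"wx":0,"wy":0,"wz":0},{"dx":0,"dy":0,"dz":0,"wx":0,"wy":0,"wz":0}]'

```text
time_s: 6.97
tcp_pos: [0.4481, 0.1158, 0.1115]
eef_rot: [137.9, 89.9, -131.4]
contact_force: [1.0, 0.6, -0.1]
gripper_width: 0.0196
```

```bash
python3 g.py 0.629 0.195 0.1 97.1; python3 - <<'E'
from h import *
from plant import r
m=r.camera_model("wrist"); p,d=r.capture("wrist"); cv2.imwrite("pics/w3.png",p[:,:,::-1])
E
```

```text
pos [0.4481 0.1158 0.1115] phi -179.32 tilt 0.09 j6 -38.3 w 0.0196 F [ 1.   0.6 -0.1] t 6.97
 turn(w units) [18.23 -0.02 -0.  ]  dphi -83.58
 shift now (units) [ 0.56 -9.09  3.85]   after turn [0.58 2.81 9.47]
```

View pics/w3.png

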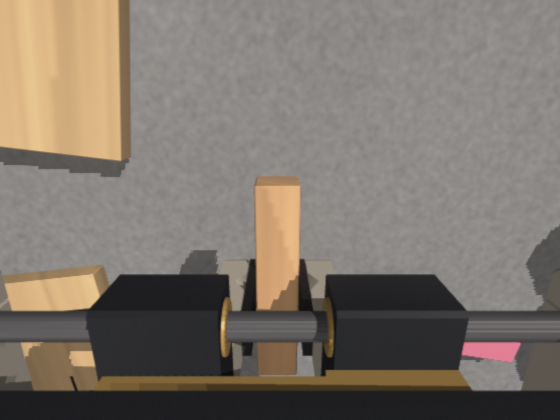

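>>> arm_command --plan '[{"dx":0,"dy":-0.42,"dz":0.3,"wx":1,"wy":0,"wz":0},{"dx":0,"dy":-0.42,"dz":0.3,"wx":1,"wy":0,"wz":0},{"dx":0,"dy":-0.42,"dz":0.3,"wx":1,"wy":0,"wz":0},{"dx":0,"dy":-0.42,"dz":0.3,"wx":1,"wy":0,"wz":0},{"dx":0,"dy":-0.42,"dz":0.3,"wx":1,"wy":0,"wz":0},{"dx":0,"dy":-0.42,"dz":0.3,"wx":1,"wy":0,"wz":0},{"dx":0,"dy":-0.24,"dz":0.48,"wx":1,"wy":0,"wz":0},{"dx":0,"dy":-0.24,"dz":0.48,"wx":1,"wy":0,"wz":0},{"dx":0,"dy":-0.24,"dz":0.48,"wx":1,"wy":0,"wz":0},{"dx":0,"dy":-0.24,"dz":0.48,"wx":1,"wy":0,"wz":0},{"dx":0,"dy":-0.24,"dz":0.48,"wx":1,"wy":0,"wz":0},{"dx":0,"dy":-0.24,"dz":0.48,"wx":1,"wy":0,"wz":0},{"dx":0,"dy":0.02,"dz":0.52,"wx":1,"wy":0,"wz":0},{"dx":0,"dy":0.02,"dz":0.52,"wx":1,"wy":0,"wz":0},{"dx":0,"dy":0.02,"dz":0.52,"wx":1,"wy":0,"wz":0},{"dx":0,"dy":0.02,"dz":0.52,"wx":1,"wy":0,"wz":0},{"dx":0,"dy":0.02,"dz":0.52,"wx":1,"wy":0,"wz":0},{"dx":0,"dy":0,"dz":0,"wx":0.4,"wy":0,"wz":0},{"dx":0,"dy":0,"dz":0,"wx":0,"wy":0,"wz":0}]'

```text
time_s: 8.6
tcp_pos: [0.605, 0.1864, 0.0843]
eef_rot: [-160.7, 88.1, -154.1]
contact_force: [-1.4, 0.4, -0.3]
gripper_width: 0.0199
```

```bash
python3 g.py 0.629 0.195 0.08 97.1; python3 - <<'E'
from h import *
from plant import r
m=r.camera_model("wrist"); p,d=r.capture("wrist"); cv2.imwrite("pics/w4.png",p[:,:,::-1]); np.save("pics/w4.npy",d); np.save("pics/w4m.npy",m,allow_pickle=True)
X=world(m,d)
l=cv2.connectedComponents(((X[...,2]>.01)&(X[...,2]<.027)).astype(np.uint8))[1]
for i in range(1,l.max()+1):
    Q=X[l==i]
    if len(Q)<300: continue
    zt=np.percentile(Q[:,2],90); print(len(Q),zt,rect(Q[Q[:,2]>zt-.005]))
E
```

```text
pos [0.605  0.1864 0.0843] phi 96.61 tilt 1.89 j6 -117.8 w 0.0199 F [-1.4  0.4 -0.3] t 8.60
 turn(w units) [-0.11 -0.39  0.13]  dphi 0.49
 shift now (units) [0.17 0.29 1.25]   after turn [0.22 0.28 1.24]
13898 0.01877954327112683 (array([0.59770874, 0.03740484]), 64.27299499511719, 90.85687255859375, 174.27969360351562)
20726 0.01894164787667233 (array([0.60977838, 0.28895032]), 74.96919250488281, 173.8198699951172, 97.2667784690857)
685 0.01884608861094835 (array([0.60542255, 0.16676735]), 8.817489624023438, 34.57258224487305, 7.460590839385986)
```

View pics/w4.png

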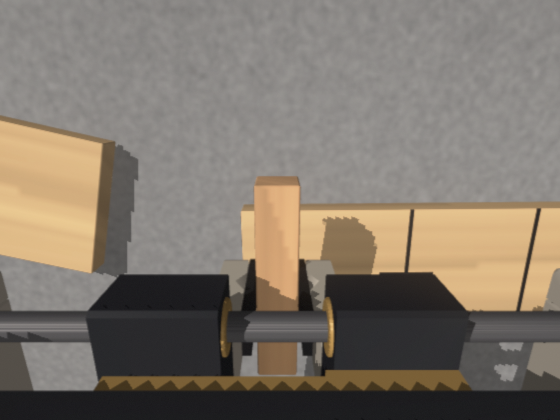

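```bash
python3 - <<'E'
from h import *
m=np.load("pics/w4m.npy",allow_pickle=True).item(); d=np.load("pics/w4.npy"); p=cv2.imread("pics/w4.png").astype(int).sum(2)
X=world(m,d)
def show(n,m,X,p,c0,reg):
    a=np.radians(97.1); L=np.array([np.cos(a),np.sin(a)]); W=np.array([L[1],-L[0]])
    q=X[...,:2]-c0; l=q@L; w=q@W
    on=(X[...,2]>.012)&(X[...,2]<.026)&reg
    for y0 in (-.08,0,.08):
        k=on&(abs(l-y0)<.007)&(p<300 if n!="x" else False)&(abs(w)<.04)
        # dark relative to local
        kk=on&(abs(l-y0)<.007)&(abs(w)<.04)
        if kk.sum()<50: continue
        thr=np.median(p[kk])*0.6; k=kk&(p<thr)
        if k.sum()<15: continue
        vx,vy,x0,y1=cv2.fitLine((q[k]*1000).astype(np.float32),cv2.DIST_HUBER,0,.01,.01).ravel()
        ang=np.degrees(np.arctan2(vy,vx))%180
        print(n,y0,k.sum(),"l mean %.1f"%(l[k].mean()*1000),"w range",(w[k].min()*1000).round(1),(w[k].max()*1000).round(1),"ang %.2f"%ang)
    k=on&(abs(l)<.09)
    for lo,hi in ((-.06,-.03),(-.03,.03),(.03,.06)):
        kk=on&(l>lo)&(l<hi)
        if kk.sum()>50: print(n,"edges w",lo,np.percentile(w[kk],[.3,99.7]).round(4))
u=np.arange(560)[None]; v=np.arange(420)[:,None]
c0=np.array([.619,.2745])
show("wrist",m,X,p,c0,(u>345)&(v<270))
for n in("scene","side"):
    from plant import r
    m=r.camera_model(n); d=np.load(f"pics/{n}0.npy");p=cv2.imread(f"pics/{n}0.png").astype(int).sum(2); X=world(m,d)
    show(n,m,X,p,c0,np.ones(d.shape,bool))
E
```

```text
wrist 0 184 l mean 0.5 w range -39.9 -2.3 ang 7.14
wrist 0.08 202 l mean 80.4 w range -39.9 -2.0 ang 7.80
wrist edges w -0.06 [-0.0444 -0.0021]
wrist edges w -0.03 [-0.0444 -0.002 ]
wrist edges w 0.03 [-0.0445 -0.0019]
scene -0.08 15 l mean -78.9 w range -35.1 39.9 ang 6.64
scene 0 15 l mean 1.0 w range -39.2 36.7 ang 7.09
scene 0.08 19 l mean 81.1 w range -37.1 33.9 ang 7.49
scene edges w -0.06 [-0.2995  0.0456]
scene edges w -0.03 [-0.3732  0.0451]
scene edges w 0.03 [-1.5619  0.0449]
side edges w -0.06 [-0.304   0.8131]
side edges w -0.03 [-0.3754  0.8175]
side edges w 0.03 [-0.2408  0.0451]
```

```bash
python3 - <<'E'
from h import *
from plant import r
m=np.load("pics/w4m.npy",allow_pickle=True).item(); d=np.load("pics/w4.npy"); X=world(m,d)
s=r.get_state(); R=tool(s)
q=(X-s["tcp_pos"])@R
k=(abs(q[...,1])<.015)&(abs(q[...,2])<.08)&(X[...,2]>.04)&(np.arange(420)[:,None]<258)
print(np.c_[q[k].min(0),q[k].max(0)].round(4))
kk=k&(abs(q[...,1])<.012); 
for lo in(-.05,-.04,-.035,-.03):
    t=kk&(abs(q[...,2]-lo)<.003); print(lo,t.sum(),np.percentile(q[t],[2,50,98],axis=0).round(4).tolist() if t.sum() else 0)
E
python3 g.py 0.6293 0.1956 0.05 97.2
```

```text
[[-0.0055  0.0164]
 [-0.0096  0.0104]
 [-0.0504 -0.0156]]
-0.05 721 [[-0.0039, -0.0089, -0.0502], [-0.0009, 0.0002, -0.0498], [0.0153, 0.0097, -0.0471]]
-0.04 608 [[-0.0041, -0.0092, -0.0429], [-0.003, 0.0002, -0.0401], [-0.0017, 0.0098, -0.0371]]
-0.035 584 [[-0.0041, -0.0092, -0.0378], [-0.0029, 0.0006, -0.0351], [-0.0017, 0.01, -0.0321]]
-0.03 571 [[-0.0041, -0.0091, -0.0329], [-0.0029, 0.0002, -0.0301], [-0.0015, 0.0099, -0.0271]]
pos [0.6048 0.1863 0.0842] phi 96.72 tilt 1.91 j6 -117.7 w 0.0194 F [ 0.3 -0.2  0. ] t 8.65
 turn(w units) [-0.11 -0.39  0.14]  dphi 0.48
 shift now (units) [1.66 0.34 1.32]   after turn [1.71 0.31 1.27]
```

>>> arm_command --plan '[{"dx":0.2,"dy":0.1,"dz":0.4,"wx":-0.11,"wy":-0.39,"wz":0.14},{"dx":0.4,"dy":0.1,"dz":0.45,"wx":0,"wy":0,"wz":0},{"dx":0.4,"dy":0.1,"dz":0.4,"wx":0,"wy":0,"wz":0},{"dx":0.3,"dy":0,"dz":0.1,"wx":0,"wy":0,"wz":0},{"dx":0,"dy":0,"dz":0,"wx":0,"wy":0,"wz":0}]'

```text
time_s: 9.07
tcp_pos: [0.6306, 0.1954, 0.0532]
eef_rot: [-165.8, 89.7, -158.3]
contact_force: [0.2, 0.1, -0.7]
gripper_width: 0.0194
```

```bash
python3 g.py 0.6293 0.1956 0.038 97.2
```

```text
pos [0.6306 0.1954 0.0532] phi 97.52 tilt 0.26 j6 -116.5 w 0.0194 F [ 0.2  0.1 -0.7] t 9.07
 turn(w units) [ 0.07 -0.06  0.01]  dphi -0.32
 shift now (units) [ 0.76  0.02 -0.06]   after turn [ 0.76  0.02 -0.06]
```

>>> arm_command --plan '[{"dx":0.35,"dy":0.02,"dz":-0.07,"wx":0.08,"wy":-0.06,"wz":0},{"dx":0.4,"dy":0,"dz":0,"wx":0,"wy":0,"wz":0},{"dx":0.05,"dy":0,"dz":0,"wx":0,"wy":0,"wz":0},{"dx":0,"dy":0,"dz":0,"wx":0,"wy":0,"wz":0}]'

```text
time_s: 9.4
tcp_pos: [0.6293, 0.1956, 0.0354]
eef_rot: [-89.2, 89.9, -82.0]
contact_force: [-0.9, 0.5, 8.4]
gripper_width: 0.0199
```

```bash
python3 g.py 0.6293 0.1956 0.035 97.2
```

```text
pos [0.6293 0.1956 0.0354] phi 97.16 tilt 0.12 j6 -117.2 w 0.0199 F [-0.9  0.5  8.4] t 9.40
 turn(w units) [-0.01  0.    0.03]  dphi 0.04
 shift now (units) [ 0.02 -0.   -0.  ]   after turn [ 0.02 -0.   -0.  ]
```

>>> arm_command --plan '[{"dx":0,"dy":0,"dz":0,"wx":0,"wy":0,"wz":0},{"dx":0,"dy":0,"dz":0,"wx":0,"wy":0,"wz":0},{"dx":0,"dy":0,"dz":0,"wx":0,"wy":0,"wz":0},{"dx":-0.4,"dy":0,"dz":0,"wx":0,"wy":0,"wz":0},{"dx":-1,"dy":0,"dz":0,"wx":0,"wy":0,"wz":0},{"dx":-1,"dy":0,"dz":0,"wx":0,"wy":0,"wz":0},{"dx":-1,"dy":0,"dz":0,"wx":0,"wy":0,"wz":0},{"dx":-0.5,"dy":0,"dz":0,"wx":0,"wy":0,"wz":0}]' --fingers 0

```text
time_s: 10.07
tcp_pos: [0.6269, 0.1945, 0.1156]
eef_rot: [-142.9, 89.6, -135.7]
contact_force: [0.6, 1.1, 0.6]
gripper_width: 0.0438
```

>>> arm_command --plan '[{"dx":0,"dy":0.49,"dz":-0.5,"wx":-1,"wy":0,"wz":0},{"dx":0,"dy":0.49,"dz":-0.5,"wx":-1,"wy":0,"wz":0},{"dx":0,"dy":0.49,"dz":-0.5,"wx":-1,"wy":0,"wz":0},{"dx":0,"dy":0.49,"dz":-0.5,"wx":-1,"wy":0,"wz":0},{"dx":0,"dy":0.49,"dz":-0.5,"wx":-1,"wy":0,"wz":0},{"dx":0,"dy":0.49,"dz":-0.5,"wx":-1,"wy":0,"wz":0},{"dx":0,"dy":0.67,"dz":-0.21,"wx":-1,"wy":0,"wz":0},{"dx":0,"dy":0.67,"dz":-0.21,"wx":-1,"wy":0,"wz":0},{"dx":0,"dy":0.67,"dz":-0.21,"wx":-1,"wy":0,"wz":0},{"dx":0,"dy":0.67,"dz":-0.21,"wx":-1,"wy":0,"wz":0},{"dx":0,"dy":0.67,"dz":-0.21,"wx":-1,"wy":0,"wz":0},{"dx":0,"dy":0.67,"dz":-0.21,"wx":-1,"wy":0,"wz":0},{"dx":0,"dy":0.69,"dz":0.13,"wx":-1,"wy":0,"wz":0},{"dx":0,"dy":0.69,"dz":0.13,"wx":-1,"wy":0,"wz":0},{"dx":0,"dy":0.69,"dz":0.13,"wx":-1,"wy":0,"wz":0},{"dx":0,"dy":0.69,"dz":0.13,"wx":-1,"wy":0,"wz":0},{"dx":0,"dy":0.69,"dz":0.13,"wx":-1,"wy":0,"wz":0},{"dx":0,"dy":0.6,"dz":0.1,"wx":-0.4,"wy":0,"wz":0},{"dx":0,"dy":0,"dz":0,"wx":0,"wy":0,"wz":0}]'

```text
time_s: 11.65
tcp_pos: [0.3934, 0.3035, 0.1257]
eef_rot: [-42.0, 89.5, 48.7]
contact_force: [-0.8, -0.2, 0.9]
gripper_width: 0.0434
```

```bash
cat > wm.py <<'E'
import sys
from h import *
from plant import r
# wrist measure near x y rad zlo zhi ; save picture
n=sys.argv[1]; x,y,rad,zlo,zhi=map(float,sys.argv[2:7])
m=r.camera_model("wrist"); p,d=r.capture("wrist"); cv2.imwrite(f"pics/{n}.png",p[:,:,::-1]); np.save(f"pics/{n}.npy",d); np.save(f"pics/{n}m.npy",m,allow_pickle=True)
X=world(m,d)
l=cv2.connectedComponents(near(X,(x,y),rad,zlo,zhi).astype(np.uint8))[1]
for i in range(1,l.max()+1):
    Q=X[l==i]
    if len(Q)<200: continue
    zt=np.percentile(Q[:,2],90); c,w,h,a=rect(Q[Q[:,2]>zt-.005]); print(len(Q),"zt %.4f"%zt,c.round(4),"w %.1f h %.1f a %.1f"%(w,h,a))
E
python3 g.py 0.3855 0.3013 0.1 181; python3 wm.py w5 .3855 .3013 .075 .008 .04
```

```text
pos [0.3934 0.3035 0.1257] phi -179.23 tilt 0.47 j6 -59.7 w 0.0434 F [-0.8 -0.2  0.9] t 11.65
 turn(w units) [-0.05  0.08  0.07]  dphi 0.23
 shift now (units) [ 1.28  0.4  -0.11]   after turn [ 1.28  0.4  -0.1 ]
3321 zt 0.0209 [0.3865 0.301 ] w 19.7 h 99.5 a 90.6
```

View pics/w5.png

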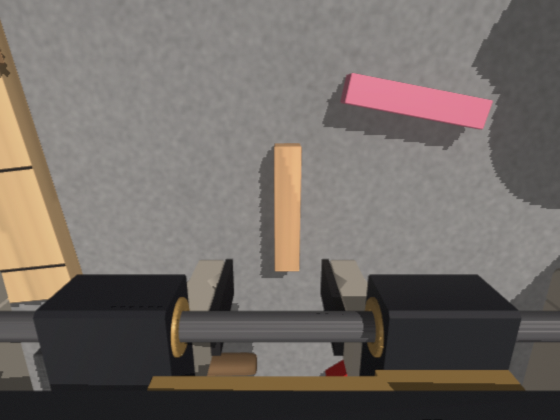

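>>> arm_command --plan '[{"dx":0.5,"dy":0.1,"dz":-0.05,"wx":-0.05,"wy":0.08,"wz":0.07},{"dx":1,"dy":0.15,"dz":-0.05,"wx":0,"wy":0,"wz":0},{"dx":1,"dy":0.1,"dz":-0.02,"wx":0,"wy":0,"wz":0},{"dx":1,"dy":0,"dz":0,"wx":0,"wy":0,"wz":0},{"dx":0.6,"dy":0,"dz":0,"wx":0,"wy":0,"wz":0},{"dx":0.3,"dy":0,"dz":0,"wx":0,"wy":0,"wz":0},{"dx":0,"dy":0,"dz":0,"wx":0,"wy":0,"wz":0}]'

```text
time_s: 12.28
tcp_pos: [0.3905, 0.3011, 0.033]
eef_rot: [-41.2, 89.9, 49.2]
contact_force: [-0.2, -0.6, 0.3]
gripper_width: 0.0435
```

```bash
python3 g.py 0.3863 0.3011 0.0155 180.7
```

```text
pos [0.3905 0.3011 0.033 ] phi -179.55 tilt 0.13 j6 -60.1 w 0.0435 F [-0.2 -0.6  0.3] t 12.28
 turn(w units) [-0.05  0.02  0.02]  dphi 0.25
 shift now (units) [ 0.87  0.21 -0.  ]   after turn [0.87 0.21 0.  ]
```

>>> arm_command --plan '[{"dx":0.4,"dy":0.1,"dz":0,"wx":-0.05,"wy":0,"wz":0},{"dx":0.4,"dy":0.12,"dz":0,"wx":0,"wy":0,"wz":0},{"dx":0.1,"dy":0.03,"dz":0,"wx":0,"wy":0,"wz":0},{"dx":0,"dy":0,"dz":0,"wx":0,"wy":0,"wz":0}]'

```text
time_s: 12.62
tcp_pos: [0.3863, 0.3013, 0.0137]
eef_rot: [-43.1, 89.8, 47.5]
contact_force: [0.2, -0.7, -0.1]
gripper_width: 0.044
```

```bash
python3 g.py 0.3863 0.3011 0.0155 180.7
```

```text
pos [0.3863 0.3013 0.0137] phi -179.43 tilt 0.16 j6 -60.5 w 0.0440 F [ 0.2 -0.7 -0.1] t 12.62
 turn(w units) [-0.03  0.03  0.02]  dphi 0.13
 shift now (units) [-0.09  0.   -0.01]   after turn [-0.09  0.   -0.01]
```

>>> arm_command --plan '[{"dx":0,"dy":0,"dz":0,"wx":0,"wy":0,"wz":0},{"dx":0,"dy":0,"dz":0,"wx":0,"wy":0,"wz":0},{"dx":0,"dy":0,"dz":0,"wx":0,"wy":0,"wz":0},{"dx":0,"dy":0,"dz":0,"wx":0,"wy":0,"wz":0},{"dx":0,"dy":0,"dz":0,"wx":0,"wy":0,"wz":0},{"dx":-0.6,"dy":0,"dz":0,"wx":0,"wy":0,"wz":0},{"dx":-1,"dy":0,"dz":0,"wx":0,"wy":0,"wz":0},{"dx":-1,"dy":0,"dz":0,"wx":0,"wy":0,"wz":0},{"dx":-1,"dy":0,"dz":0,"wx":0,"wy":0,"wz":0},{"dx":-1,"dy":0,"dz":0,"wx":0,"wy":0,"wz":0}]' --fingers 1

```text
time_s: 13.45
tcp_pos: [0.3846, 0.2993, 0.107]
eef_rot: [152.1, 89.8, -117.3]
contact_force: [-0.4, 0.4, -0.2]
gripper_width: 0.0197
```

>>> arm_command --plan '[{"dx":0,"dy":-0.54,"dz":0.27,"wx":1,"wy":0,"wz":0},{"dx":0,"dy":-0.54,"dz":0.27,"wx":1,"wy":0,"wz":0},{"dx":0,"dy":-0.54,"dz":0.27,"wx":1,"wy":0,"wz":0},{"dx":0,"dy":-0.54,"dz":0.27,"wx":1,"wy":0,"wz":0},{"dx":0,"dy":-0.54,"dz":0.27,"wx":1,"wy":0,"wz":0},{"dx":0,"dy":-0.54,"dz":0.27,"wx":1,"wy":0,"wz":0},{"dx":0,"dy":-0.35,"dz":0.49,"wx":1,"wy":0,"wz":0},{"dx":0,"dy":-0.35,"dz":0.49,"wx":1,"wy":0,"wz":0},{"dx":0,"dy":-0.35,"dz":0.49,"wx":1,"wy":0,"wz":0},{"dx":0,"dy":-0.35,"dz":0.49,"wx":1,"wy":0,"wz":0},{"dx":0,"dy":-0.35,"dz":0.49,"wx":1,"wy":0,"wz":0},{"dx":0,"dy":-0.35,"dz":0.49,"wx":1,"wy":0,"wz":0},{"dx":0,"dy":-0.08,"dz":0.6,"wx":1,"wy":0,"wz":0},{"dx":0,"dy":-0.08,"dz":0.6,"wx":1,"wy":0,"wz":0},{"dx":0,"dy":-0.08,"dz":0.6,"wx":1,"wy":0,"wz":0},{"dx":0,"dy":-0.08,"dz":0.6,"wx":1,"wy":0,"wz":0},{"dx":0,"dy":-0.08,"dz":0.6,"wx":1,"wy":0,"wz":0},{"dx":0,"dy":0,"dz":0.5,"wx":0.4,"wy":0,"wz":0},{"dx":0,"dy":0,"dz":0,"wx":0,"wy":0,"wz":0}]'

```text
time_s: 15.03
tcp_pos: [0.6012, 0.3582, 0.117]
eef_rot: [54.6, 89.4, 61.4]
contact_force: [-0.5, 0.4, -0.3]
gripper_width: 0.0198
```

```bash
python3 g.py 0.6093 0.3544 0.055 97.2
```

```text
pos [0.6012 0.3582 0.117 ] phi 96.80 tilt 0.62 j6 -129.7 w 0.0198 F [-0.5  0.4 -0.3] t 15.03
 turn(w units) [-0.09  0.08 -0.11]  dphi 0.40
 shift now (units) [ 3.1  -0.26  0.36]   after turn [ 3.1  -0.24  0.38]
```

>>> arm_command --plan '[{"dx":0.6,"dy":-0.1,"dz":0.15,"wx":-0.09,"wy":0.08,"wz":-0.11},{"dx":0.9,"dy":-0.1,"dz":0.15,"wx":0,"wy":0,"wz":0},{"dx":0.9,"dy":-0.04,"dz":0.08,"wx":0,"wy":0,"wz":0},{"dx":0.5,"dy":0,"dz":0,"wx":0,"wy":0,"wz":0},{"dx":0.2,"dy":0,"dz":0,"wx":0,"wy":0,"wz":0},{"dx":0,"dy":0,"dz":0,"wx":0,"wy":0,"wz":0}]'

```text
time_s: 15.53
tcp_pos: [0.6082, 0.3533, 0.0504]
eef_rot: [-144.5, 89.8, -136.9]
contact_force: [-0.1, -0.6, -0.4]
gripper_width: 0.0199
```

```bash
python3 g.py 0.6093 0.3544 0.0345 97.2; python3 wm.py w6 .6193 .275 .15 .03 .045; python3 - <<'E'
from h import *
from plant import r
m=np.load("pics/w6m.npy",allow_pickle=True).item(); d=np.load("pics/w6.npy"); X=world(m,d)
s=r.get_state(); R=tool(s)
q=(X-s["tcp_pos"])@R
k=(abs(q[...,1])<.015)&(abs(q[...,2])<.08)&(X[...,2]>.03)&(np.arange(420)[:,None]<258)
print(np.c_[q[k].min(0),q[k].max(0)].round(4))
E
```

```text
pos [0.6082 0.3533 0.0504] phi 97.60 tilt 0.18 j6 -128.4 w 0.0199 F [-0.1 -0.6 -0.4] t 15.53
 turn(w units) [ 0.09 -0.03  0.02]  dphi -0.40
 shift now (units) [0.8  0.05 0.06]   after turn [0.8  0.05 0.06]
[[-0.0071  0.0143]
 [-0.0099  0.0101]
 [-0.0517 -0.017 ]]
```

View pics/w6.png

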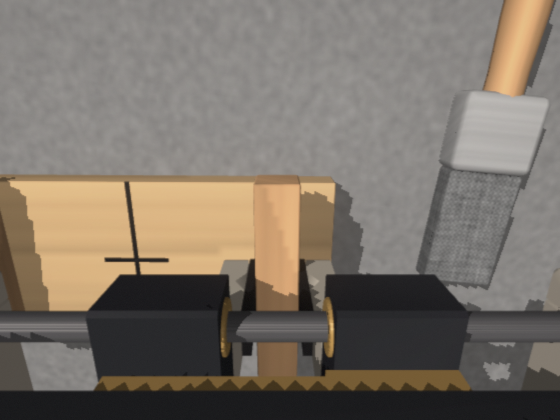

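>>> arm_command --plan '[{"dx":0.35,"dy":0.06,"dz":0.1,"wx":0.09,"wy":-0.03,"wz":0},{"dx":0.4,"dy":0,"dz":0.05,"wx":0,"wy":0,"wz":0},{"dx":0.08,"dy":0,"dz":0,"wx":0,"wy":0,"wz":0},{"dx":0,"dy":0,"dz":0,"wx":0,"wy":0,"wz":0}]'

```text
time_s: 15.92
tcp_pos: [0.6121, 0.3566, 0.0355]
eef_rot: [6.2, 89.8, 13.4]
contact_force: [0.0, 1.4, -0.7]
gripper_width: 0.0194
```

```bash
python3 g.py 0.6103 0.3545 0.033 97.2
```

```text
pos [0.6121 0.3566 0.0355] phi 97.24 tilt 0.22 j6 -128.9 w 0.0194 F [ 0.   1.4 -0.7] t 15.92
 turn(w units) [ 0.01  0.05 -0.01]  dphi -0.04
 shift now (units) [ 0.13 -0.09 -0.1 ]   after turn [ 0.13 -0.09 -0.1 ]
```

>>> arm_command --plan '[{"dx":0,"dy":-0.09,"dz":-0.1,"wx":0,"wy":0.05,"wz":0},{"dx":0.06,"dy":0,"dz":0,"wx":0,"wy":0,"wz":0},{"dx":0.06,"dy":0,"dz":0,"wx":0,"wy":0,"wz":0},{"dx":0,"dy":0,"dz":0,"wx":0,"wy":0,"wz":0}]'

```text
time_s: 16.25
tcp_pos: [0.6105, 0.3547, 0.0339]
eef_rot: [64.4, 89.9, 71.7]
contact_force: [-0.4, 0.0, -0.8]
gripper_width: 0.0198
```

```bash
python3 g.py 0.6103 0.3545 0.033 97.2
```

```text
pos [0.6105 0.3547 0.0339] phi 97.26 tilt 0.08 j6 -128.6 w 0.0198 F [-0.4  0.  -0.8] t 16.25
 turn(w units) [ 0.01  0.01 -0.02]  dphi -0.06
 shift now (units) [ 0.05 -0.01 -0.01]   after turn [ 0.05 -0.01 -0.01]
```

>>> arm_command --plan '[{"dx":0.07,"dy":0,"dz":0,"wx":0,"wy":0,"wz":0},{"dx":0.02,"dy":0,"dz":0,"wx":0,"wy":0,"wz":0}]'

```text
time_s: 16.42
tcp_pos: [0.6109, 0.355, 0.0331]
eef_rot: [47.2, 89.9, 54.4]
contact_force: [-1.7, -0.8, 0.6]
gripper_width: 0.0196
```

>>> arm_command --plan '[{"dx":0,"dy":0,"dz":0,"wx":0,"wy":0,"wz":0},{"dx":0,"dy":0,"dz":0,"wx":0,"wy":0,"wz":0},{"dx":0,"dy":0,"dz":0,"wx":0,"wy":0,"wz":0},{"dx":-0.4,"dy":0,"dz":0,"wx":0,"wy":0,"wz":0},{"dx":-1,"dy":0,"dz":0,"wx":0,"wy":0,"wz":0},{"dx":-1,"dy":0,"dz":0,"wx":0,"wy":0,"wz":0},{"dx":-1,"dy":0,"dz":0,"wx":0,"wy":0,"wz":0},{"dx":-0.6,"dy":0,"dz":0,"wx":0,"wy":0,"wz":0},{"dx":0,"dy":0,"dz":0,"wx":0,"wy":0,"wz":0}]' --fingers -0.2

```text
time_s: 17.17
tcp_pos: [0.6104, 0.3541, 0.1171]
eef_rot: [-146.0, 90.0, -138.7]
contact_force: [0.5, 0.1, -0.4]
gripper_width: 0.0527
```

```bash
python3 g.py 0.446 -0.087 0.11 171.5; python3 wm.py w7 .6193 .275 .15 .03 .045
```

```text
pos [0.6104 0.3541 0.1171] phi 97.27 tilt 0.01 j6 -128.6 w 0.0527 F [ 0.5  0.1 -0.4] t 17.17
 turn(w units) [-16.19  -0.    -0.  ]  dphi 74.23
 shift now (units) [  0.36 -20.84 -10.95]   after turn [  0.36   4.87 -23.03]
4491 zt 0.0387 [0.6274 0.1958] w 22.0 h 97.1 a 6.5
3984 zt 0.0389 [0.6095 0.3551] w 20.0 h 100.1 a 7.2
```

View pics/w7.png

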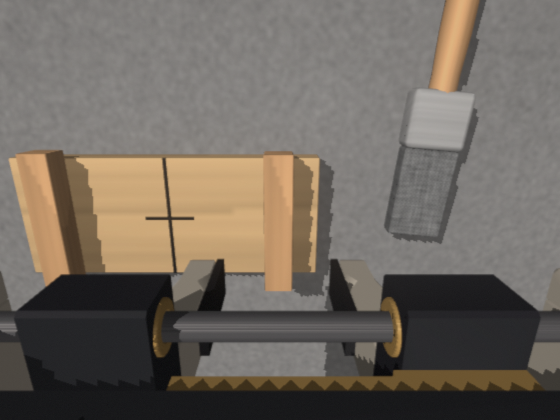

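```bash
python3 - <<'E'
from h import *
m=np.load("pics/w7m.npy",allow_pickle=True).item(); d=np.load("pics/w7.npy"); p=cv2.imread("pics/w7.png").astype(int).sum(2)
X=world(m,d); c0=np.array([.6193,.275]); a=np.radians(97.2); L=np.array([np.cos(a),np.sin(a)]); W=np.array([L[1],-L[0]])
q=X[...,:2]-c0; l=q@L; w=q@W; on=(X[...,2]>.012)&(X[...,2]<.024)
row=np.arange(420)[:,None]
k=on&(abs(l)<.008)&(abs(w)<.042)&(row<255)
dk=k&(p<np.median(p[k])*.55); a1=dk&(abs(w)>.006)
print("cross line l",l[a1].mean(),"w slope",np.degrees(np.polyfit(w[a1],l[a1],1)[0]))
k=on&(abs(l)>.004)&(abs(l)<.03)&(abs(w)<.008); dk=k&(p<np.median(p[k])*.55)
print("mark w",w[dk].mean(),"l",l[dk].min(),l[dk].max(), np.degrees(np.polyfit(l[dk],w[dk],1)[0]))
k=on&(abs(l)<.06)&(row<278); print("edges",np.percentile(w[k],[.3,99.7]))
E
```

```text
cross line l 0.00028685834787920886 w slope 0.061498076370154
mark w 0.0005257278723556268 l -0.017500222151240093 0.017879572844239265 -0.04702415626672807
edges [-0.04459174  0.0445086 ]
```

>>> arm_command --plan '[{"dx":0,"dy":-0.7,"dz":-0.62,"wx":-1,"wy":0,"wz":0},{"dx":0,"dy":-0.7,"dz":-0.62,"wx":-1,"wy":0,"wz":0},{"dx":0,"dy":-0.7,"dz":-0.62,"wx":-1,"wy":0,"wz":0},{"dx":0,"dy":-0.7,"dz":-0.62,"wx":-1,"wy":0,"wz":0},{"dx":0,"dy":-0.7,"dz":-0.62,"wx":-1,"wy":0,"wz":0},{"dx":0,"dy":-0.7,"dz":-0.62,"wx":-1,"wy":0,"wz":0},{"dx":0,"dy":-0.33,"dz":-0.9,"wx":-1,"wy":0,"wz":0},{"dx":0,"dy":-0.33,"dz":-0.9,"wx":-1,"wy":0,"wz":0},{"dx":0,"dy":-0.33,"dz":-0.9,"wx":-1,"wy":0,"wz":0},{"dx":0,"dy":-0.33,"dz":-0.9,"wx":-1,"wy":0,"wz":0},{"dx":0,"dy":-0.33,"dz":-0.9,"wx":-1,"wy":0,"wz":0},{"dx":0,"dy":-0.33,"dz":-0.9,"wx":-1,"wy":0,"wz":0},{"dx":0,"dy":0.04,"dz":-0.95,"wx":-1,"wy":0,"wz":0},{"dx":0,"dy":0.04,"dz":-0.95,"wx":-1,"wy":0,"wz":0},{"dx":0,"dy":0.04,"dz":-0.95,"wx":-1,"wy":0,"wz":0},{"dx":0,"dy":0.2,"dz":-0.95,"wx":-0.5,"wy":0,"wz":0},{"dx":0,"dy":0.2,"dz":-0.95,"wx":0,"wy":0,"wz":0},{"dx":0,"dy":0.2,"dz":-0.95,"wx":0,"wy":0,"wz":0},{"dx":0,"dy":0.2,"dz":-0.95,"wx":0,"wy":0,"wz":0},{"dx":0,"dy":0,"dz":0,"wx":0,"wy":0,"wz":0}]'

```text
time_s: 18.88
tcp_pos: [0.4574, 0.0015, 0.1023]
eef_rot: [121.8, 88.7, -156.2]
contact_force: [-0.4, -0.2, -0.9]
gripper_width: 0.0525
```

```bash
python3 g.py 0.446 -0.087 0.11 171.5
```

```text
pos [0.4574 0.0015 0.1023] phi 171.94 tilt 1.35 j6 -33.0 w 0.0525 F [-0.4 -0.2 -0.9] t 18.88
 turn(w units) [ 0.1  -0.16 -0.25]  dphi -0.44
 shift now (units) [-0.33 -0.05 -4.47]   after turn [-0.38 -0.09 -4.46]
```

>>> arm_command --plan '[{"dx":0,"dy":0,"dz":-0.6,"wx":0.1,"wy":-0.16,"wz":-0.25},{"dx":0,"dy":0,"dz":-1,"wx":0,"wy":0,"wz":0},{"dx":0,"dy":-0.05,"dz":-1,"wx":0,"wy":0,"wz":0},{"dx":0,"dy":-0.05,"dz":-0.8,"wx":0,"wy":0,"wz":0},{"dx":0,"dy":0,"dz":-0.5,"wx":0,"wy":0,"wz":0},{"dx":0,"dy":0,"dz":0,"wx":0,"wy":0,"wz":0}]'

```text
time_s: 19.38
tcp_pos: [0.4448, -0.0796, 0.0996]
eef_rot: [92.4, 89.8, 173.8]
contact_force: [0.4, 0.0, -0.9]
gripper_width: 0.0527
```

```bash
python3 g.py 0.446 -0.087 0.0155 171.5; python3 wm.py w8 .446 -.087 .06 .008 .04
```

```text
pos [ 0.4448 -0.0796  0.0996] phi 171.41 tilt 0.17 j6 -23.4 w 0.0527 F [ 0.4  0.  -0.9] t 19.38
 turn(w units) [-0.02 -0.   -0.04]  dphi 0.09
 shift now (units) [ 4.21 -0.13 -0.35]   after turn [ 4.21 -0.11 -0.36]
3267 zt 0.0209 [ 0.4466 -0.0883] w 32.0 h 48.5 a 79.9
```

View pics/w8.png

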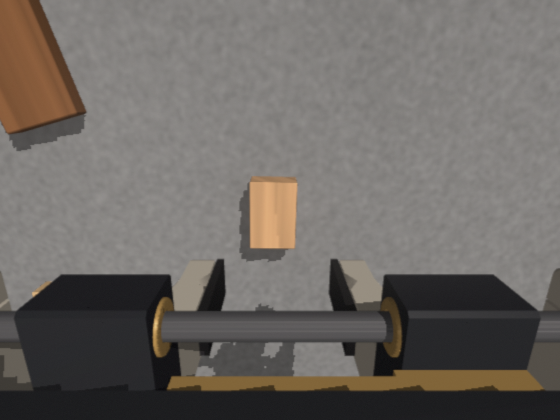

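>>> arm_command --plan '[{"dx":0.6,"dy":-0.05,"dz":-0.15,"wx":0.3,"wy":0,"wz":-0.04},{"dx":1,"dy":-0.05,"dz":-0.15,"wx":0,"wy":0,"wz":0},{"dx":1,"dy":0,"dz":-0.1,"wx":0,"wy":0,"wz":0},{"dx":0.9,"dy":0,"dz":0,"wx":0,"wy":0,"wz":0},{"dx":0.4,"dy":0,"dz":0,"wx":0,"wy":0,"wz":0},{"dx":0,"dy":0,"dz":0,"wx":0,"wy":0,"wz":0}]'

```text
time_s: 19.93
tcp_pos: [0.4488, -0.0842, 0.0193]
eef_rot: [-71.3, 89.7, 8.7]
contact_force: [0.2, 0.4, 0.3]
gripper_width: 0.0526
```

```bash
python3 g.py 0.4464 -0.0879 0.0155 170.1
```

```text
pos [ 0.4488 -0.0842  0.0193] phi 170.00 tilt 0.33 j6 -24.3 w 0.0526 F [0.2 0.4 0.3] t 19.93
 turn(w units) [-0.02  0.02  0.07]  dphi 0.10
 shift now (units) [ 0.19  0.09 -0.2 ]   after turn [ 0.19  0.09 -0.2 ]
```

>>> arm_command --plan '[{"dx":0.1,"dy":0.07,"dz":-0.12,"wx":0,"wy":0.02,"wz":0.07},{"dx":0.08,"dy":0.03,"dz":-0.1,"wx":0,"wy":0,"wz":0},{"dx":0,"dy":0,"dz":0,"wx":0,"wy":0,"wz":0}]'

```text
time_s: 20.18
tcp_pos: [0.4465, -0.0871, 0.0156]
eef_rot: [104.6, 89.9, -175.3]
contact_force: [0.1, -0.5, 0.4]
gripper_width: 0.0526
```

```bash
python3 g.py 0.4464 -0.0879 0.0155 170.1
```

```text
pos [ 0.4465 -0.0871  0.0156] phi 170.13 tilt 0.09 j6 -23.7 w 0.0526 F [ 0.1 -0.5  0.4] t 20.18
 turn(w units) [ 0.01 -0.   -0.02]  dphi -0.03
 shift now (units) [ 0.   -0.   -0.04]   after turn [ 0.   -0.   -0.04]
```

>>> arm_command --plan '[{"dx":0,"dy":0,"dz":0,"wx":0,"wy":0,"wz":0},{"dx":0,"dy":0,"dz":0,"wx":0,"wy":0,"wz":0},{"dx":0,"dy":0,"dz":0,"wx":0,"wy":0,"wz":0},{"dx":0,"dy":0,"dz":0,"wx":0,"wy":0,"wz":0},{"dx":0,"dy":0,"dz":0,"wx":0,"wy":0,"wz":0},{"dx":-0.6,"dy":0,"dz":0,"wx":0,"wy":0,"wz":0},{"dx":-1,"dy":0,"dz":0,"wx":0,"wy":0,"wz":0},{"dx":-1,"dy":0,"dz":0,"wx":0,"wy":0,"wz":0},{"dx":-1,"dy":0,"dz":0,"wx":0,"wy":0,"wz":0},{"dx":-1,"dy":0,"dz":0,"wx":0,"wy":0,"wz":0},{"dx":-0.5,"dy":0,"dz":0,"wx":0,"wy":0,"wz":0}]' --fingers 1

```text
time_s: 21.1
tcp_pos: [0.4453, -0.0874, 0.122]
eef_rot: [105.9, 89.8, -174.0]
contact_force: [0.4, 0.2, 0.7]
gripper_width: 0.0319
```

>>> arm_command --plan '[{"dx":0,"dy":-0.03,"dz":0.95,"wx":1,"wy":0,"wz":0},{"dx":0,"dy":-0.03,"dz":0.95,"wx":1,"wy":0,"wz":0},{"dx":0,"dy":-0.03,"dz":0.95,"wx":1,"wy":0,"wz":0},{"dx":0,"dy":-0.03,"dz":0.95,"wx":1,"wy":0,"wz":0},{"dx":0,"dy":-0.03,"dz":0.95,"wx":1,"wy":0,"wz":0},{"dx":0,"dy":-0.03,"dz":0.95,"wx":1,"wy":0,"wz":0},{"dx":0,"dy":0.41,"dz":0.86,"wx":1,"wy":0,"wz":0},{"dx":0,"dy":0.41,"dz":0.86,"wx":1,"wy":0,"wz":0},{"dx":0,"dy":0.41,"dz":0.86,"wx":1,"wy":0,"wz":0},{"dx":0,"dy":0.41,"dz":0.86,"wx":1,"wy":0,"wz":0},{"dx":0,"dy":0.41,"dz":0.86,"wx":1,"wy":0,"wz":0},{"dx":0,"dy":0.41,"dz":0.86,"wx":1,"wy":0,"wz":0},{"dx":0,"dy":0.71,"dz":0.63,"wx":1,"wy":0,"wz":0},{"dx":0,"dy":0.71,"dz":0.63,"wx":1,"wy":0,"wz":0},{"dx":0,"dy":0.71,"dz":0.63,"wx":1,"wy":0,"wz":0},{"dx":0,"dy":0.8,"dz":0.52,"wx":0.3,"wy":0,"wz":0},{"dx":0,"dy":0.8,"dz":0.52,"wx":0,"wy":0,"wz":0},{"dx":0,"dy":0.8,"dz":0.52,"wx":0,"wy":0,"wz":0},{"dx":0,"dy":0,"dz":0,"wx":0,"wy":0,"wz":0}]'

```text
time_s: 22.68
tcp_pos: [0.5927, 0.2361, 0.1294]
eef_rot: [25.0, 89.6, 31.1]
contact_force: [0.3, 0.3, -0.3]
gripper_width: 0.0317
```

```bash
python3 g.py 0.6197 0.2752 0.055 97.2
```

```text
pos [0.5927 0.2361 0.1294] phi 96.05 tilt 0.44 j6 -123.2 w 0.0317 F [ 0.3  0.3 -0.3] t 22.68
 turn(w units) [-0.25  0.09 -0.04]  dphi 1.15
 shift now (units) [3.74 1.79 1.52]   after turn [3.72 1.77 1.58]
```

>>> arm_command --plan '[{"dx":0,"dy":0.5,"dz":0.45,"wx":-0.25,"wy":0.09,"wz":-0.04},{"dx":0.6,"dy":0.6,"dz":0.5,"wx":0,"wy":0,"wz":0},{"dx":0.9,"dy":0.5,"dz":0.45,"wx":0,"wy":0,"wz":0},{"dx":0.9,"dy":0.15,"dz":0.1,"wx":0,"wy":0,"wz":0},{"dx":0.5,"dy":0,"dz":0,"wx":0,"wy":0,"wz":0},{"dx":0,"dy":0,"dz":0,"wx":0,"wy":0,"wz":0}]'

```text
time_s: 23.18
tcp_pos: [0.619, 0.2762, 0.0698]
eef_rot: [70.6, 90.0, 77.9]
contact_force: [-0.3, 0.2, -0.1]
gripper_width: 0.0316
```

```bash
python3 g.py 0.6197 0.2752 0.036 97.2; python3 wm.py w9 .6193 .275 .15 .03 .045; python3 - <<'E'
from h import *
from plant import r
m=np.load("pics/w9m.npy",allow_pickle=True).item(); d=np.load("pics/w9.npy"); X=world(m,d)
s=r.get_state(); R=tool(s)
q=(X-s["tcp_pos"])@R
k=(abs(q[...,1])<.02)&(abs(q[...,2])<.05)&(X[...,2]>.03)&(np.arange(420)[:,None]<256)
print(np.c_[q[k].min(0),q[k].max(0)].round(4))
E
```

```text
pos [0.619  0.2762 0.0698] phi 97.30 tilt 0.04 j6 -123.2 w 0.0316 F [-0.3  0.2 -0.1] t 23.18
 turn(w units) [ 0.02  0.   -0.01]  dphi -0.10
 shift now (units) [ 1.69 -0.06  0.03]   after turn [ 1.69 -0.06  0.03]
4447 zt 0.0387 [0.6098 0.1938] w 20.8 h 61.5 a 7.3
4338 zt 0.0388 [0.5898 0.3523] w 20.8 h 60.6 a 7.7
[[-0.004   0.0188]
 [-0.0158  0.0162]
 [-0.0272 -0.017 ]]
```

View pics/w9.png

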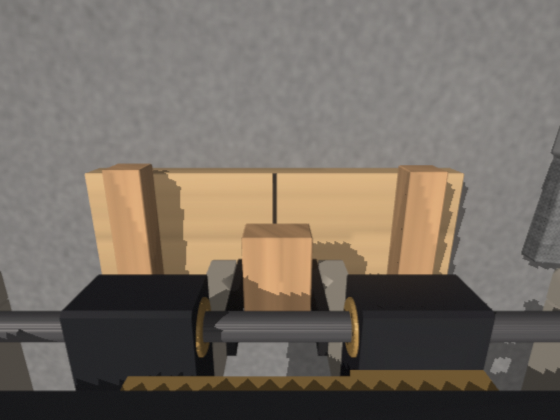

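```bash
python3 - <<'E'
from h import *
from plant import r
s=r.get_state(); R=tool(s)
for n in ("w9",):
    m=np.load(f"pics/{n}m.npy",allow_pickle=True).item(); d=np.load(f"pics/{n}.npy"); X=world(m,d)
    q=(X-s["tcp_pos"])@R
    for c in (250,262,277,290,305):
        for v in range(222,262,3): 
            if c in(250,277,305) : print(c,v,q[v,c].round(4), end=" | ") if v%2==0 else None
        print()
E
```

```text
250 222 [ 0.0522 -0.0156 -0.0145] | 250 228 [ 0.0109 -0.0124 -0.0261] | 250 234 [ 0.0019 -0.0117 -0.0265] | 250 240 [-0.001  -0.0115 -0.0248] | 250 246 [-0.0018 -0.0116 -0.0222] | 250 252 [-0.0014 -0.0116 -0.0191] | 250 258 [-0.002  -0.0117 -0.0164] | 

277 222 [ 0.0538  0.0006 -0.014 ] | 277 228 [ 0.0101  0.0006 -0.0264] | 277 234 [ 0.0024  0.0006 -0.0263] | 277 240 [-0.0009  0.0006 -0.0247] | 277 246 [-0.0017  0.0006 -0.0222] | 277 252 [-0.0023  0.0006 -0.0195] | 277 258 [-0.0016  0.0006 -0.0162] | 

305 222 [ 0.0529  0.0175 -0.0143] | 305 228 [ 0.0096  0.0139 -0.0266] | 305 234 [ 0.0022  0.0133 -0.0264] | 305 240 [-0.0016  0.0131 -0.025 ] | 305 246 [-0.0029  0.013  -0.0227] | 305 252 [-0.0022  0.0132 -0.0194] | 305 258 [-0.0028  0.0132 -0.0168] |
```

>>> arm_command --plan '[{"dx":0.5,"dy":-0.06,"dz":0.08,"wx":0.02,"wy":0,"wz":0},{"dx":0.7,"dy":-0.02,"dz":0.08,"wx":0,"wy":0,"wz":0},{"dx":0.25,"dy":0,"dz":0,"wx":0,"wy":0,"wz":0},{"dx":0,"dy":0,"dz":0,"wx":0,"wy":0,"wz":0}]'

```text
time_s: 23.57
tcp_pos: [0.6236, 0.2742, 0.0424]
eef_rot: [31.2, 89.7, 38.4]
contact_force: [-0.6, 0.2, 0.0]
gripper_width: 0.0319
```

```bash
python3 g.py 0.6219 0.275 0.036 97.2
```

```text
pos [0.6236 0.2742 0.0424] phi 97.17 tilt 0.27 j6 -122.9 w 0.0319 F [-0.6  0.2  0. ] t 23.57
 turn(w units) [-0.01  0.05 -0.03]  dphi 0.03
 shift now (units) [ 0.32  0.05 -0.08]   after turn [ 0.32  0.05 -0.08]
```

>>> arm_command --plan '[{"dx":0.12,"dy":0.05,"dz":-0.08,"wx":0,"wy":0.05,"wz":-0.03},{"dx":0.12,"dy":0,"dz":0,"wx":0,"wy":0,"wz":0},{"dx":0.05,"dy":0,"dz":0,"wx":0,"wy":0,"wz":0},{"dx":0,"dy":0,"dz":0,"wx":0,"wy":0,"wz":0}]'

```text
time_s: 23.9
tcp_pos: [0.622, 0.2747, 0.0366]
eef_rot: [-5.5, 90.0, 1.7]
contact_force: [0.2, -0.1, -0.0]
gripper_width: 0.0318
```

```bash
python3 g.py 0.6219 0.275 0.036 97.2
```

```text
pos [0.622  0.2747 0.0366] phi 97.14 tilt 0.01 j6 -123.1 w 0.0318 F [ 0.2 -0.1 -0. ] t 23.90
 turn(w units) [-0.01  0.    0.  ]  dphi 0.06
 shift now (units) [ 0.03  0.01 -0.  ]   after turn [ 0.03  0.01 -0.  ]
```

>>> arm_command --plan '[{"dx":0.07,"dy":0,"dz":0,"wx":0,"wy":0,"wz":0},{"dx":0.04,"dy":0,"dz":0,"wx":0,"wy":0,"wz":0}]'

```text
time_s: 24.07
tcp_pos: [0.6223, 0.275, 0.0355]
eef_rot: [12.2, 89.9, 19.4]
contact_force: [-3.4, -0.3, 6.9]
gripper_width: 0.0318
```

>>> arm_command --plan '[{"dx":0,"dy":0,"dz":0,"wx":0,"wy":0,"wz":0},{"dx":0,"dy":0,"dz":0,"wx":0,"wy":0,"wz":0},{"dx":0,"dy":0,"dz":0,"wx":0,"wy":0,"wz":0},{"dx":-0.4,"dy":0,"dz":0,"wx":0,"wy":0,"wz":0},{"dx":-1,"dy":0,"dz":0,"wx":0,"wy":0,"wz":0},{"dx":-1,"dy":0,"dz":-0.5,"wx":0,"wy":0,"wz":0},{"dx":-1,"dy":0,"dz":-1,"wx":0,"wy":0,"wz":0},{"dx":-0.6,"dy":0,"dz":-1,"wx":0,"wy":0,"wz":0},{"dx":-0.6,"dy":0,"dz":-0.6,"wx":0,"wy":0,"wz":0},{"dx":0,"dy":0,"dz":0,"wx":0,"wy":0,"wz":0}]' --fingers -0.05

```text
time_s: 24.9
tcp_pos: [0.5592, 0.2666, 0.133]
eef_rot: [-9.8, 89.9, -2.7]
contact_force: [0.4, -0.0, 1.1]
gripper_width: 0.046
```

```bash
python3 g.py 0.5955 -0.2747 0.11 186.8; python3 wm.py w10 .6193 .275 .15 .03 .045
```

```text
pos [0.5592 0.2666 0.133 ] phi 97.11 tilt 0.06 j6 -126.5 w 0.0460 F [ 0.4 -0.   1.1] t 24.90
 turn(w units) [-1.957e+01  1.000e-02  1.000e-02]  dphi 89.69
 shift now (units) [  1.15 -27.08  -1.55]   after turn [  1.15   1.4  -27.09]
1290 zt 0.0388 [0.599  0.1924] w 20.3 h 40.9 a 6.8
1272 zt 0.0388 [0.5793 0.351 ] w 20.3 h 39.9 a 7.1
1965 zt 0.0388 [0.6154 0.2742] w 31.8 h 40.3 a 7.9
```

View pics/w10.png

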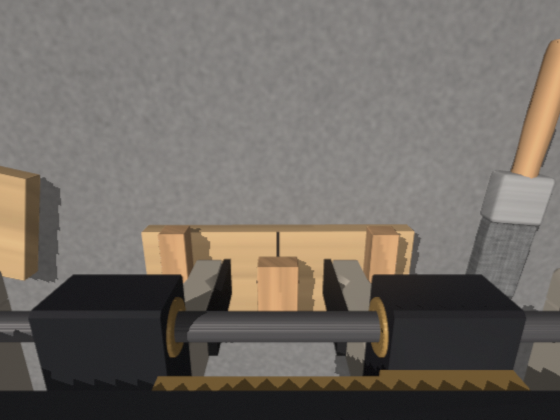

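>>> arm_command --plan '[{"dx":0,"dy":-0.91,"dz":-0.28,"wx":-1,"wy":0,"wz":0},{"dx":0,"dy":-0.91,"dz":-0.28,"wx":-1,"wy":0,"wz":0},{"dx":0,"dy":-0.91,"dz":-0.28,"wx":-1,"wy":0,"wz":0},{"dx":0,"dy":-0.91,"dz":-0.28,"wx":-1,"wy":0,"wz":0},{"dx":0,"dy":-0.91,"dz":-0.28,"wx":-1,"wy":0,"wz":0},{"dx":0,"dy":-0.91,"dz":-0.28,"wx":-1,"wy":0,"wz":0},{"dx":0,"dy":-0.67,"dz":-0.67,"wx":-1,"wy":0,"wz":0},{"dx":0,"dy":-0.67,"dz":-0.67,"wx":-1,"wy":0,"wz":0},{"dx":0,"dy":-0.67,"dz":-0.67,"wx":-1,"wy":0,"wz":0},{"dx":0,"dy":-0.67,"dz":-0.67,"wx":-1,"wy":0,"wz":0},{"dx":0,"dy":-0.67,"dz":-0.67,"wx":-1,"wy":0,"wz":0},{"dx":0,"dy":-0.67,"dz":-0.67,"wx":-1,"wy":0,"wz":0},{"dx":0,"dy":-0.28,"dz":-0.91,"wx":-1,"wy":0,"wz":0},{"dx":0,"dy":-0.28,"dz":-0.91,"wx":-1,"wy":0,"wz":0},{"dx":0,"dy":-0.28,"dz":-0.91,"wx":-1,"wy":0,"wz":0},{"dx":0,"dy":-0.28,"dz":-0.91,"wx":-1,"wy":0,"wz":0},{"dx":0,"dy":-0.28,"dz":-0.91,"wx":-1,"wy":0,"wz":0},{"dx":0,"dy":-0.28,"dz":-0.91,"wx":-0.8,"wy":0,"wz":0},{"dx":0,"dy":0,"dz":-0.9,"wx":0,"wy":0,"wz":0},{"dx":0,"dy":0,"dz":-0.9,"wx":0,"wy":0,"wz":0}]' --fingers -0.65

```text
time_s: 26.62
tcp_pos: [0.5859, -0.1242, 0.1216]
eef_rot: [104.6, 89.4, -162.3]
contact_force: [0.2, -0.2, 0.3]
gripper_width: 0.072
```

```bash
python3 g.py 0.5955 -0.2747 0.11 186.8
```

```text
pos [ 0.5859 -0.1242  0.1216] phi -176.93 tilt 0.55 j6 -3.8 w 0.0720 F [ 0.2 -0.2  0.3] t 26.62
 turn(w units) [-0.81 -0.03 -0.12]  dphi 3.73
 shift now (units) [ 0.6  -0.08 -7.54]   after turn [ 0.58  0.41 -7.53]
```

>>> arm_command --plan '[{"dx":0,"dy":0.05,"dz":-0.9,"wx":-0.81,"wy":-0.03,"wz":-0.12},{"dx":0,"dy":0.05,"dz":-1,"wx":0,"wy":0,"wz":0},{"dx":0,"dy":0.05,"dz":-1,"wx":0,"wy":0,"wz":0},{"dx":0,"dy":0.05,"dz":-1,"wx":0,"wy":0,"wz":0},{"dx":0,"dy":0.05,"dz":-1,"wx":0,"wy":0,"wz":0},{"dx":0,"dy":0.05,"dz":-0.8,"wx":0,"wy":0,"wz":0},{"dx":0,"dy":0.05,"dz":-0.4,"wx":0,"wy":0,"wz":0},{"dx":0,"dy":0,"dz":0,"wx":0,"wy":0,"wz":0}]'

```text
time_s: 27.28
tcp_pos: [0.5937, -0.2585, 0.1146]
eef_rot: [79.3, 89.6, 176.0]
contact_force: [0.3, -0.4, -0.2]
gripper_width: 0.0726
```

```bash
python3 g.py 0.5955 -0.2747 0.11 186.8; python3 wm.py w11 .595 -.275 .12 .007 .025
```

```text
pos [ 0.5937 -0.2585  0.1146] phi -173.28 tilt 0.41 j6 13.0 w 0.0726 F [ 0.3 -0.4 -0.2] t 27.28
 turn(w units) [-0.02  0.02 -0.09]  dphi 0.08
 shift now (units) [ 0.23  0.01 -0.82]   after turn [ 0.23  0.01 -0.82]
18789 zt 0.0150 [ 0.5975 -0.2787] w 50.2 h 202.8 a 96.6
1209 zt 0.0227 [ 0.4797 -0.2985] w 25.2 h 30.7 a 141.0
```

View pics/w11.png

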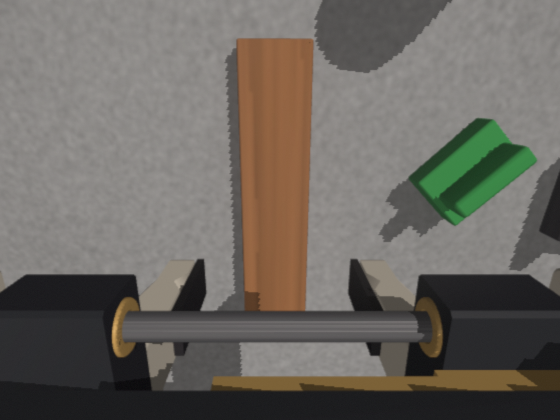

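>>> arm_command --plan '[{"dx":0.5,"dy":-0.06,"dz":-0.3,"wx":-0.02,"wy":0.02,"wz":-0.09},{"dx":1,"dy":-0.06,"dz":-0.3,"wx":0,"wy":0,"wz":0},{"dx":1,"dy":-0.04,"dz":-0.25,"wx":0,"wy":0,"wz":0},{"dx":1,"dy":0,"dz":0,"wx":0,"wy":0,"wz":0},{"dx":0.7,"dy":0,"dz":0,"wx":0,"wy":0,"wz":0},{"dx":0.3,"dy":0,"dz":0,"wx":0,"wy":0,"wz":0},{"dx":0,"dy":0,"dz":0,"wx":0,"wy":0,"wz":0}]'

```text
time_s: 27.92
tcp_pos: [0.6013, -0.2694, 0.0217]
eef_rot: [-93.3, 89.8, 3.7]
contact_force: [-0.5, 0.6, -0.7]
gripper_width: 0.0722
```

```bash
python3 g.py 0.597 -0.2751 0.0145 186.7
```

```text
pos [ 0.6013 -0.2694  0.0217] phi -172.97 tilt 0.17 j6 14.3 w 0.0722 F [-0.5  0.6 -0.7] t 27.92
 turn(w units) [ 0.07 -0.    0.04]  dphi -0.33
 shift now (units) [ 0.36  0.25 -0.26]   after turn [ 0.36  0.25 -0.26]
```

>>> arm_command --plan '[{"dx":0.15,"dy":0.15,"dz":-0.15,"wx":0.07,"wy":0,"wz":0.04},{"dx":0.15,"dy":0.12,"dz":-0.13,"wx":0,"wy":0,"wz":0},{"dx":0.05,"dy":0,"dz":0,"wx":0,"wy":0,"wz":0},{"dx":0,"dy":0,"dz":0,"wx":0,"wy":0,"wz":0}]'

```text
time_s: 28.25
tcp_pos: [0.5978, -0.2748, 0.0164]
eef_rot: [-123.6, 89.9, -26.8]
contact_force: [0.2, -0.1, 0.3]
gripper_width: 0.0723
```

```bash
python3 g.py 0.597 -0.2751 0.0145 186.7
```

```text
pos [ 0.5978 -0.2748  0.0164] phi -173.19 tilt 0.12 j6 14.5 w 0.0723 F [ 0.2 -0.1  0.3] t 28.25
 turn(w units) [ 0.02 -0.01  0.02]  dphi -0.11
 shift now (units) [ 0.1   0.04 -0.01]   after turn [ 0.1   0.04 -0.01]
```

>>> arm_command --plan '[{"dx":0.1,"dy":0.03,"dz":0,"wx":0,"wy":0,"wz":0},{"dx":0,"dy":0,"dz":0,"wx":0,"wy":0,"wz":0}]'

```text
time_s: 28.42
tcp_pos: [0.5978, -0.2751, 0.0156]
eef_rot: [-114.7, 89.8, -17.9]
contact_force: [0.1, 1.2, -0.6]
gripper_width: 0.0724
```

>>> arm_command --plan '[{"dx":0,"dy":0,"dz":0,"wx":0,"wy":0,"wz":0},{"dx":0,"dy":0,"dz":0,"wx":0,"wy":0,"wz":0},{"dx":0,"dy":0,"dz":0,"wx":0,"wy":0,"wz":0},{"dx":0,"dy":0,"dz":0,"wx":0,"wy":0,"wz":0},{"dx":0,"dy":0,"dz":0,"wx":0,"wy":0,"wz":0},{"dx":-0.5,"dy":0,"dz":0,"wx":0,"wy":0,"wz":0},{"dx":-1,"dy":0,"dz":0,"wx":0,"wy":0,"wz":0},{"dx":-1,"dy":0,"dz":0,"wx":0,"wy":0,"wz":0},{"dx":-1,"dy":0,"dz":0,"wx":0,"wy":0,"wz":0},{"dx":-1,"dy":0,"dz":0,"wx":0,"wy":0,"wz":0},{"dx":-0.7,"dy":0,"dz":0,"wx":0,"wy":0,"wz":0},{"dx":0,"dy":0,"dz":0,"wx":0,"wy":0,"wz":0}]' --fingers 1 --force 35

```text
time_s: 29.42
tcp_pos: [0.596, -0.2749, 0.1267]
eef_rot: [-146.2, 89.9, -49.4]
contact_force: [0.7, -1.0, -0.3]
gripper_width: 0.0493
```

```bash
python3 g.py 0.6197 0.2752 0.12 187.2;  python3 wm.py w12 .595 -.275 .12 .07 .125
```

```text
pos [ 0.596  -0.2749  0.1267] phi -173.22 tilt 0.07 j6 14.5 w 0.0493 F [ 0.7 -1.  -0.3] t 29.42
 turn(w units) [-0.09 -0.01  0.01]  dphi 0.42
 shift now (units) [ 0.31 -4.43 27.18]   after turn [ 0.33 -4.63 27.14]
29334 zt 0.1245 [ 0.6016 -0.319 ] w 81.1 h 120.4 a 96.9
3109 zt 0.1246 [ 0.5911 -0.2303] w 23.5 h 50.2 a 7.0
```

View pics/w12.png

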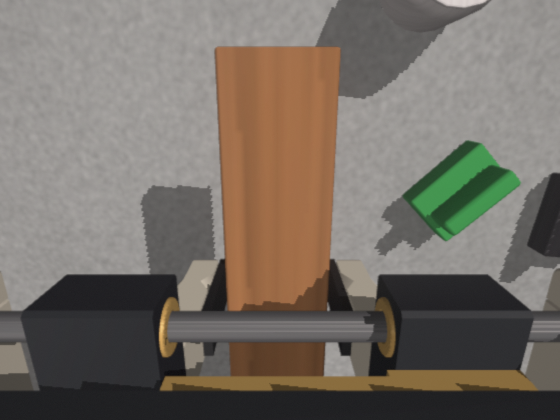

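>>> arm_command --plan '[{"dx":0,"dy":-0.1,"dz":0.6,"wx":-0.09,"wy":0,"wz":0},{"dx":0,"dy":-0.17,"dz":1,"wx":0,"wy":0,"wz":0},{"dx":0,"dy":-0.17,"dz":1,"wx":0,"wy":0,"wz":0},{"dx":0,"dy":-0.17,"dz":1,"wx":0,"wy":0,"wz":0},{"dx":0,"dy":-0.17,"dz":1,"wx":0,"wy":0,"wz":0},{"dx":0,"dy":-0.17,"dz":1,"wx":0,"wy":0,"wz":0},{"dx":0,"dy":-0.17,"dz":1,"wx":0,"wy":0,"wz":0},{"dx":0,"dy":-0.17,"dz":1,"wx":0,"wy":0,"wz":0},{"dx":0,"dy":-0.17,"dz":1,"wx":0,"wy":0,"wz":0},{"dx":0,"dy":-0.17,"dz":1,"wx":0,"wy":0,"wz":0},{"dx":0,"dy":-0.17,"dz":1,"wx":0,"wy":0,"wz":0},{"dx":0,"dy":-0.17,"dz":1,"wx":0,"wy":0,"wz":0},{"dx":0,"dy":-0.17,"dz":1,"wx":0,"wy":0,"wz":0},{"dx":0,"dy":-0.17,"dz":1,"wx":0,"wy":0,"wz":0},{"dx":0,"dy":-0.17,"dz":1,"wx":0,"wy":0,"wz":0},{"dx":0,"dy":-0.17,"dz":1,"wx":0,"wy":0,"wz":0},{"dx":0,"dy":-0.17,"dz":1,"wx":0,"wy":0,"wz":0},{"dx":0,"dy":-0.17,"dz":1,"wx":0,"wy":0,"wz":0},{"dx":0,"dy":-0.17,"dz":1,"wx":0,"wy":0,"wz":0},{"dx":0,"dy":-0.17,"dz":1,"wx":0,"wy":0,"wz":0}]'

```text
time_s: 31.13
tcp_pos: [0.5952, 0.1453, 0.1033]
eef_rot: [88.4, 88.0, -174.6]
contact_force: [0.2, 0.1, -1.3]
gripper_width: 0.0497
```

```bash
python3 g.py 0.6197 0.2752 0.12 187.2
```

```text
pos [0.5952 0.1453 0.1033] phi -172.97 tilt 2.01 j6 -23.7 w 0.0497 F [ 0.2  0.1 -1.3] t 31.13
 turn(w units) [-0.04  0.01 -0.44]  dphi 0.17
 shift now (units) [-0.9  -1.98  6.3 ]   after turn [-0.83 -2.03  6.29]
```

>>> arm_command --plan '[{"dx":-0.3,"dy":-0.3,"dz":1,"wx":-0.04,"wy":0,"wz":-0.44},{"dx":-0.2,"dy":-0.35,"dz":1,"wx":0,"wy":0,"wz":0},{"dx":0,"dy":-0.35,"dz":1,"wx":0,"wy":0,"wz":0},{"dx":0,"dy":-0.35,"dz":1,"wx":0,"wy":0,"wz":0},{"dx":0,"dy":-0.35,"dz":0.9,"wx":0,"wy":0,"wz":0},{"dx":0,"dy":-0.2,"dz":0.5,"wx":0,"wy":0,"wz":0},{"dx":0,"dy":0,"dz":0,"wx":0,"wy":0,"wz":0}]'

```text
time_s: 31.72
tcp_pos: [0.6126, 0.2675, 0.1044]
eef_rot: [106.7, 89.4, -155.8]
contact_force: [0.7, -1.0, -1.5]
gripper_width: 0.0493
```

```bash
python3 g.py 0.6197 0.2752 0.075 187.2;  python3 wm.py w13 .62 .275 .12 .07 .125; python3 - <<'E'
from h import *
from plant import r
m=np.load("pics/w13m.npy",allow_pickle=True).item(); d=np.load("pics/w13.npy"); X=world(m,d)
s=r.get_state(); R=tool(s)
q=(X-s["tcp_pos"])@R
k=(abs(q[...,1])<.035)&(abs(q[...,2])<.15)&(q[...,0]<.03)&(np.arange(420)[:,None]<256)
for z in(-.1,-.09,-.07,-.05):
    t=k&(abs(q[...,2]-z)<.002); print(z,np.percentile(q[t],[1,50,99],axis=0).round(4).tolist())
print(np.sort(q[k][:,2])[:2000:200])
E
```

```text
pos [0.6126 0.2675 0.1044] phi -172.47 tilt 0.65 j6 -32.5 w 0.0493 F [ 0.7 -1.  -1.5] t 31.72
 turn(w units) [ 0.07 -0.04 -0.14]  dphi -0.33
 shift now (units) [ 1.46 -0.42  0.34]   after turn [ 1.47 -0.4   0.34]
32642 zt 0.1029 [0.6192 0.2234] w 83.4 h 120.2 a 97.8
3213 zt 0.1024 [0.6071 0.3116] w 23.2 h 49.9 a 7.7
-0.1 [[0.0012, -0.0252, -0.102], [0.0028, -0.0009, -0.1001], [0.0044, 0.0233, -0.098]]
-0.09 [[0.001, -0.0253, -0.0919], [0.0027, -0.0009, -0.0901], [0.0043, 0.0233, -0.0883]]
-0.07 [[0.0011, -0.0253, -0.0718], [0.0027, -0.0009, -0.07], [0.0041, 0.0232, -0.068]]
-0.05 [[0.0011, -0.0252, -0.0519], [0.0026, -0.0004, -0.05], [0.004, 0.0234, -0.048]]
[-0.10372802 -0.10300972 -0.10236178 -0.10184197 -0.10123122 -0.10068476
 -0.10010775 -0.09946569 -0.09898191 -0.098338  ]
```

View pics/w13.png

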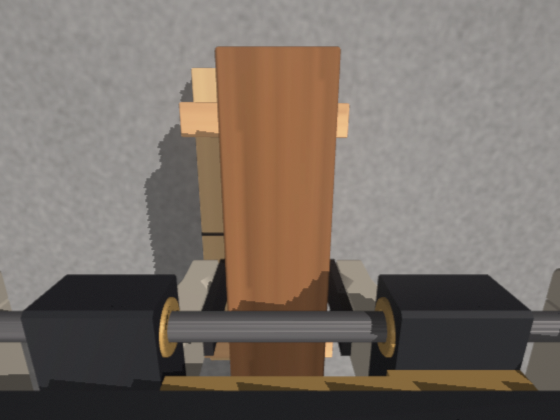

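>>> arm_command --plan '[{"dx":0.5,"dy":-0.12,"dz":0.12,"wx":0.07,"wy":-0.04,"wz":-0.14},{"dx":0.7,"dy":-0.12,"dz":0.12,"wx":0,"wy":0,"wz":0},{"dx":0.4,"dy":-0.08,"dz":0.05,"wx":0,"wy":0,"wz":0},{"dx":0.2,"dy":0,"dz":0,"wx":0,"wy":0,"wz":0},{"dx":0,"dy":0,"dz":0,"wx":0,"wy":0,"wz":0}]'

```text
time_s: 32.18
tcp_pos: [0.6155, 0.2699, 0.0636]
eef_rot: [116.9, 89.7, -146.0]
contact_force: [0.1, -0.1, -1.1]
gripper_width: 0.0496
```

```bash
python3 g.py 0.619 0.2742 0.0555 187.2
```

```text
pos [0.6155 0.2699 0.0636] phi -172.89 tilt 0.33 j6 -33.1 w 0.0496 F [ 0.1 -0.1 -1.1] t 32.18
 turn(w units) [-0.02 -0.03 -0.06]  dphi 0.09
 shift now (units) [ 0.4  -0.2   0.19]   after turn [ 0.41 -0.2   0.19]
```

>>> arm_command --plan '[{"dx":0,"dy":-0.2,"dz":0.2,"wx":0,"wy":-0.03,"wz":-0.06},{"dx":0.1,"dy":-0.05,"dz":0.05,"wx":0,"wy":0,"wz":0},{"dx":0.1,"dy":0,"dz":0,"wx":0,"wy":0,"wz":0},{"dx":0,"dy":0,"dz":0,"wx":0,"wy":0,"wz":0}]'

```text
time_s: 32.52
tcp_pos: [0.6207, 0.2748, 0.0594]
eef_rot: [145.5, 90.0, -117.5]
contact_force: [0.0, -0.3, -1.6]
gripper_width: 0.0493
```

```bash
python3 g.py 0.619 0.2742 0.0555 187.2
```

```text
pos [0.6207 0.2748 0.0594] phi -172.96 tilt 0.03 j6 -33.3 w 0.0493 F [ 0.  -0.3 -1.6] t 32.52
 turn(w units) [-0.03 -0.01 -0.  ]  dphi 0.16
 shift now (units) [ 0.19  0.09 -0.02]   after turn [ 0.19  0.09 -0.02]
```

>>> arm_command --plan '[{"dx":0.08,"dy":0.08,"dz":-0.02,"wx":-0.03,"wy":0,"wz":0},{"dx":0.08,"dy":0,"dz":0,"wx":0,"wy":0,"wz":0},{"dx":0,"dy":0,"dz":0,"wx":0,"wy":0,"wz":0}]'

```text
time_s: 32.77
tcp_pos: [0.6194, 0.2743, 0.0567]
eef_rot: [-73.7, 89.9, 23.5]
contact_force: [-1.0, 1.1, -0.8]
gripper_width: 0.0494
```

```bash
python3 g.py 0.619 0.2742 0.0547 187.2
```

```text
pos [0.6194 0.2743 0.0567] phi -172.80 tilt 0.05 j6 -33.2 w 0.0494 F [-1.   1.1 -0.8] t 32.77
 turn(w units) [-0.    0.    0.01]  dphi 0.00
 shift now (units) [ 0.1   0.02 -0.  ]   after turn [ 0.1   0.02 -0.  ]
```

>>> arm_command --plan '[{"dx":0.08,"dy":0.02,"dz":0,"wx":0,"wy":0,"wz":0},{"dx":0.05,"dy":0,"dz":0,"wx":0,"wy":0,"wz":0},{"dx":0.03,"dy":0,"dz":0,"wx":0,"wy":0,"wz":0}]'

```text
time_s: 33.02
tcp_pos: [0.6191, 0.2744, 0.0549]
eef_rot: [-76.4, 89.9, 20.8]
contact_force: [-3.1, -0.9, 5.5]
gripper_width: 0.0493
```

>>> arm_command --plan '[{"dx":0,"dy":0,"dz":0,"wx":0,"wy":0,"wz":0},{"dx":0,"dy":0,"dz":0,"wx":0,"wy":0,"wz":0},{"dx":0,"dy":0,"dz":0,"wx":0,"wy":0,"wz":0},{"dx":-0.4,"dy":0,"dz":0,"wx":0,"wy":0,"wz":0},{"dx":-1,"dy":0,"dz":0,"wx":0,"wy":0,"wz":0},{"dx":-1,"dy":0,"dz":0,"wx":0,"wy":0,"wz":0},{"dx":-1,"dy":0,"dz":0,"wx":0,"wy":0,"wz":0},{"dx":-1,"dy":0,"dz":0,"wx":0,"wy":0,"wz":0},{"dx":-0.6,"dy":0,"dz":0,"wx":0,"wy":0,"wz":0},{"dx":0,"dy":0,"dz":0,"wx":0,"wy":0,"wz":0}]' --fingers -0.4

```text
time_s: 33.85
tcp_pos: [0.6191, 0.274, 0.1609]
eef_rot: [-115.6, 89.9, -18.3]
contact_force: [-0.1, 0.5, 1.1]
gripper_width: 0.0612
```

```bash
python3 g.py 0.361 -0.298 0.14 182.7; python3 wm.py w14 .6193 .275 .15 .03 .06
python3 - <<'E'
from h import *
from plant import r
for n in ("scene","side"):
    p,d=r.capture(n); cv2.imwrite(f"pics/{n}1.png",p[:,:,::-1]); np.save(f"pics/{n}1.npy",d)
    m=r.camera_model(n); X=world(m,d); off=.002 if n=="scene" else -.001
    k=near(X,(.6197,.2752),.13,.046+off,.06+off); l,L,st,_=cv2.connectedComponentsWithStats(k.astype(np.uint8))
    i=1+np.argmax(st[1:,4]); Q=X[L==i]; print(n,len(Q),Q[:,2].mean(),Q[:,2].std(),rect(Q))
p=cv2.imread("pics/scene1.png")[250:370,260:410]; cv2.imwrite("pics/sc1c.png",cv2.resize(p,None,fx=5,fy=5,interpolation=cv2.INTER_CUBIC))
E
```

```text
pos [0.6191 0.274  0.1609] phi -172.76 tilt 0.09 j6 -33.2 w 0.0612 F [-0.1  0.5  1.1] t 33.85
 turn(w units) [ 0.99 -0.01  0.02]  dphi -4.54
 shift now (units) [  1.04  16.41 -26.74]   after turn [  1.05  14.24 -27.96]
18884 zt 0.0529 [0.6207 0.2651] w 50.2 h 190.3 a 97.2
scene 1035 0.053607854380483835 0.0019361147119945203 (array([0.61776709, 0.27468719]), 52.80104446411133, 209.55030822753906, 96.87060880661011)
side 900 0.050299698627764476 0.0017503393621674682 (array([0.61832703, 0.2745564 ]), 56.88039779663086, 212.00904846191406, 96.51423740386963)
```

View pics/w14.png

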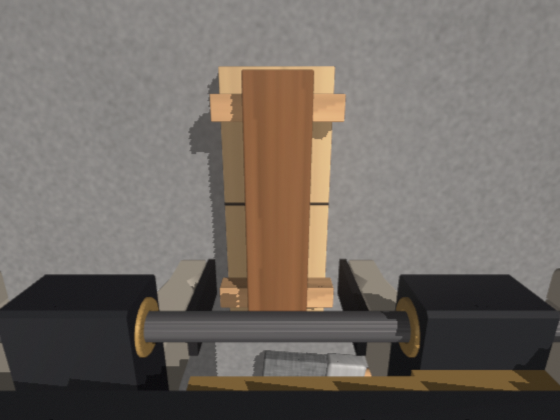

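View pics/sc1c.png

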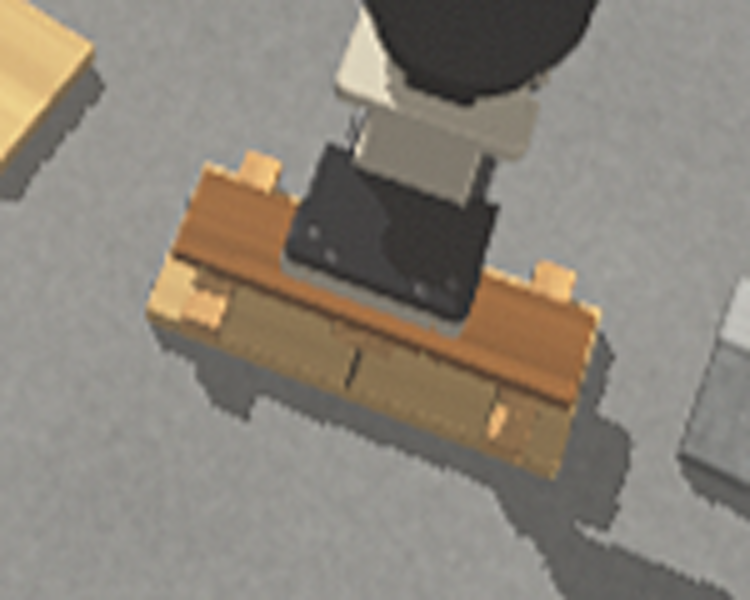

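>>> arm_command --plan '[{"dx":0,"dy":0.3,"dz":-0.6,"wx":0.9,"wy":0,"wz":0},{"dx":0,"dy":0.5,"dz":-0.98,"wx":0,"wy":0,"wz":0},{"dx":0,"dy":0.5,"dz":-0.98,"wx":0,"wy":0,"wz":0},{"dx":0,"dy":0.5,"dz":-0.98,"wx":0,"wy":0,"wz":0},{"dx":0,"dy":0.5,"dz":-0.98,"wx":0,"wy":0,"wz":0},{"dx":0,"dy":0.5,"dz":-0.98,"wx":0,"wy":0,"wz":0},{"dx":0,"dy":0.5,"dz":-0.98,"wx":0,"wy":0,"wz":0},{"dx":0,"dy":0.5,"dz":-0.98,"wx":0,"wy":0,"wz":0},{"dx":0,"dy":0.5,"dz":-0.98,"wx":0,"wy":0,"wz":0},{"dx":0,"dy":0.5,"dz":-0.98,"wx":0,"wy":0,"wz":0},{"dx":0,"dy":0.5,"dz":-0.98,"wx":0,"wy":0,"wz":0},{"dx":0,"dy":0.5,"dz":-0.98,"wx":0,"wy":0,"wz":0},{"dx":0,"dy":0.5,"dz":-0.98,"wx":0,"wy":0,"wz":0},{"dx":0,"dy":0.5,"dz":-0.98,"wx":0,"wy":0,"wz":0},{"dx":0,"dy":0.5,"dz":-0.98,"wx":0,"wy":0,"wz":0},{"dx":0,"dy":0.5,"dz":-0.98,"wx":0,"wy":0,"wz":0},{"dx":0,"dy":0.5,"dz":-0.98,"wx":0,"wy":0,"wz":0},{"dx":0,"dy":0.5,"dz":-0.98,"wx":0,"wy":0,"wz":0},{"dx":0,"dy":0.5,"dz":-0.98,"wx":0,"wy":0,"wz":0},{"dx":0,"dy":0.5,"dz":-0.98,"wx":0,"wy":0,"wz":0}]' --fingers 0.1

```text
time_s: 35.67
tcp_pos: [0.4176, -0.1404, 0.1382]
eef_rot: [109.1, 87.1, -157.9]
contact_force: [0.6, -0.0, -0.1]
gripper_width: 0.04
```

```bash
python3 g.py 0.361 -0.298 0.14 182.7
```

```text
pos [ 0.4176 -0.1404  0.1382] phi -177.03 tilt 2.86 j6 -5.4 w 0.0400 F [ 0.6 -0.  -0.1] t 35.67
 turn(w units) [ 0.06 -0.21 -0.59]  dphi -0.27
 shift now (units) [ 0.19  3.23 -7.72]   after turn [-0.09  3.2  -7.74]
```

>>> arm_command --plan '[{"dx":0,"dy":0.4,"dz":-0.8,"wx":0.06,"wy":-0.21,"wz":-0.59},{"dx":0,"dy":0.43,"dz":-1,"wx":0,"wy":0,"wz":0},{"dx":0,"dy":0.43,"dz":-1,"wx":0,"wy":0,"wz":0},{"dx":0,"dy":0.43,"dz":-1,"wx":0,"wy":0,"wz":0},{"dx":0,"dy":0.43,"dz":-1,"wx":0,"wy":0,"wz":0},{"dx":0,"dy":0.43,"dz":-0.8,"wx":0,"wy":0,"wz":0},{"dx":0,"dy":0.25,"dz":-0.5,"wx":0,"wy":0,"wz":0},{"dx":0,"dy":0,"dz":0,"wx":0,"wy":0,"wz":0}]'

```text
time_s: 36.33
tcp_pos: [0.3554, -0.2718, 0.1306]
eef_rot: [70.7, 89.2, 163.2]
contact_force: [0.2, -1.0, 0.2]
gripper_width: 0.0393
```

```bash
python3 g.py 0.361 -0.298 0.14 182.7; python3 wm.py w15 .361 -.298 .05 .036 .06; python3 wm.py w15 .361 -.298 .05 .008 .06
```

```text
pos [ 0.3554 -0.2718  0.1306] phi -177.52 tilt 0.83 j6 14.6 w 0.0393 F [ 0.2 -1.   0.2] t 36.33
 turn(w units) [-0.05  0.06 -0.17]  dphi 0.22
 shift now (units) [-0.48 -0.22 -1.32]   after turn [-0.47 -0.22 -1.32]
1658 zt 0.0488 [ 0.3615 -0.2997] w 14.0 h 55.0 a 91.2
5350 zt 0.0481 [ 0.3615 -0.2994] w 14.0 h 55.6 a 91.3
```

View pics/w15.png

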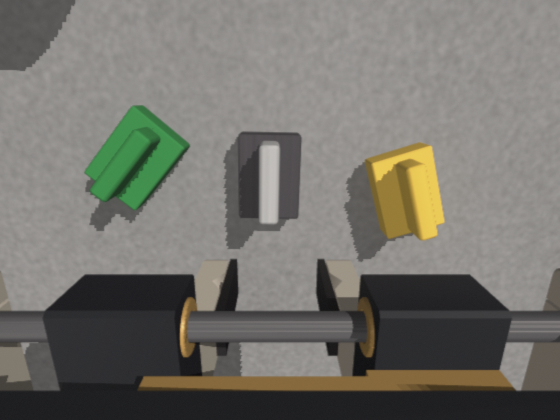

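>>> arm_command --plan '[{"dx":0,"dy":-0.1,"dz":-0.5,"wx":0.23,"wy":0.06,"wz":-0.17},{"dx":0.5,"dy":-0.1,"dz":-0.5,"wx":0,"wy":0,"wz":0},{"dx":0.9,"dy":-0.1,"dz":-0.35,"wx":0,"wy":0,"wz":0},{"dx":0.8,"dy":0,"dz":0,"wx":0,"wy":0,"wz":0},{"dx":0.3,"dy":0,"dz":0,"wx":0,"wy":0,"wz":0},{"dx":0,"dy":0,"dz":0,"wx":0,"wy":0,"wz":0}]'

```text
time_s: 36.93
tcp_pos: [0.3663, -0.2973, 0.0787]
eef_rot: [-110.8, 89.7, -19.3]
contact_force: [0.5, -0.4, -0.1]
gripper_width: 0.0396
```

```bash
python3 g.py 0.3615 -0.2995 0.036 181.4
```

```text
pos [ 0.3663 -0.2973  0.0787] phi -178.49 tilt 0.30 j6 16.5 w 0.0396 F [ 0.5 -0.4 -0.1] t 36.93
 turn(w units) [ 0.02 -0.02  0.06]  dphi -0.11
 shift now (units) [ 2.13  0.25 -0.1 ]   after turn [ 2.13  0.24 -0.1 ]
```

>>> arm_command --plan '[{"dx":0.4,"dy":0.2,"dz":-0.08,"wx":0,"wy":-0.02,"wz":0.06},{"dx":0.7,"dy":0.05,"dz":-0.04,"wx":0,"wy":0,"wz":0},{"dx":0.6,"dy":0,"dz":0,"wx":0,"wy":0,"wz":0},{"dx":0.15,"dy":0,"dz":0,"wx":0,"wy":0,"wz":0},{"dx":0,"dy":0,"dz":0,"wx":0,"wy":0,"wz":0}]'

```text
time_s: 37.35
tcp_pos: [0.3629, -0.2995, 0.0417]
eef_rot: [-122.0, 89.8, -30.4]
contact_force: [0.1, -0.6, -0.4]
gripper_width: 0.0391
```

```bash
python3 g.py 0.3615 -0.2995 0.036 181.4
```

```text
pos [ 0.3629 -0.2995  0.0417] phi -178.32 tilt 0.16 j6 17.1 w 0.0391 F [ 0.1 -0.6 -0.4] t 37.35
 turn(w units) [ 0.06 -0.02  0.03]  dphi -0.28
 shift now (units) [0.29 0.07 0.  ]   after turn [0.29 0.07 0.  ]
```

>>> arm_command --plan '[{"dx":0.15,"dy":0.06,"dz":0,"wx":0.06,"wy":-0.02,"wz":0.03},{"dx":0.12,"dy":0,"dz":0,"wx":0,"wy":0,"wz":0},{"dx":0,"dy":0,"dz":0,"wx":0,"wy":0,"wz":0}]'

```text
time_s: 37.6
tcp_pos: [0.3625, -0.2997, 0.0373]
eef_rot: [-106.4, 89.9, -14.9]
contact_force: [0.5, -0.1, 0.2]
gripper_width: 0.0395
```

>>> arm_command --plan '[{"dx":0,"dy":0,"dz":0,"wx":0,"wy":0,"wz":0},{"dx":0,"dy":0,"dz":0,"wx":0,"wy":0,"wz":0},{"dx":0,"dy":0,"dz":0,"wx":0,"wy":0,"wz":0},{"dx":0,"dy":0,"dz":0,"wx":0,"wy":0,"wz":0},{"dx":0,"dy":0,"dz":0,"wx":0,"wy":0,"wz":0}]' --fingers 1 --force 50

```text
time_s: 38.02
tcp_pos: [0.3626, -0.2998, 0.0386]
eef_rot: [-111.4, 89.9, -19.9]
contact_force: [-1.6, -1.0, -2.9]
gripper_width: 0.0136
```

>>> arm_command --plan '[{"dx":-0.4,"dy":0,"dz":0,"wx":0,"wy":0,"wz":0},{"dx":-0.8,"dy":0,"dz":0,"wx":0,"wy":0,"wz":0},{"dx":-1,"dy":0,"dz":0,"wx":0,"wy":0,"wz":0},{"dx":-1,"dy":0,"dz":0,"wx":0,"wy":0,"wz":0},{"dx":-1,"dy":0,"dz":0,"wx":0,"wy":0,"wz":0},{"dx":-1,"dy":0,"dz":0,"wx":0,"wy":0,"wz":0},{"dx":-0.5,"dy":0,"dz":0,"wx":0,"wy":0,"wz":0},{"dx":0,"dy":0,"dz":0,"wx":0,"wy":0,"wz":0}]'

```text
time_s: 38.68
tcp_pos: [0.3571, -0.2971, 0.1562]
eef_rot: [53.3, 89.5, 144.6]
contact_force: [0.9, 0.1, -5.4]
gripper_width: 0.0134
```

```bash
python3 g.py 0.6195 0.275 0.15 187.2; python3 wm.py w16 .361 -.298 .1 .06 .2
```

```text
pos [ 0.3571 -0.2971  0.1562] phi -178.76 tilt 0.54 j6 16.9 w 0.0134 F [ 0.9  0.1 -5.4] t 38.68
 turn(w units) [-1.3   0.07 -0.09]  dphi 5.96
 shift now (units) [  0.36 -13.74  28.31]   after turn [  0.31 -16.6   26.74]
9188 zt 0.1742 [ 0.3576 -0.3014] w 15.2 h 31.3 a 1.5
206 zt 0.1978 [ 0.3682 -0.2924] w 0.3 h 13.5 a 91.0
200 zt 0.1972 [ 0.3487 -0.2927] w 3.6 h 12.6 a 91.6
```

View pics/w16.png

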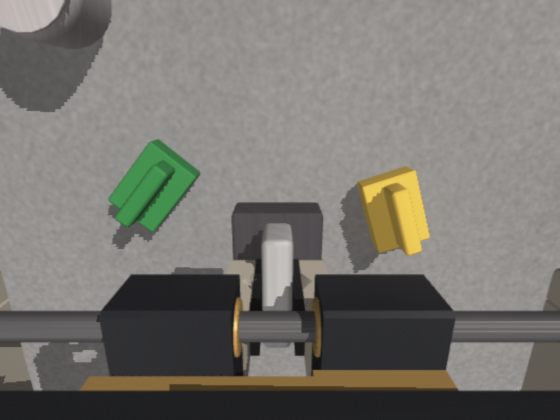

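>>> arm_command --plan '[{"dx":0,"dy":-0.3,"dz":0.5,"wx":-0.65,"wy":0,"wz":0},{"dx":0,"dy":-0.5,"dz":0.84,"wx":-0.6,"wy":0,"wz":0},{"dx":-0.02,"dy":-0.53,"dz":0.86,"wx":0,"wy":0,"wz":0},{"dx":-0.02,"dy":-0.53,"dz":0.86,"wx":0,"wy":0,"wz":0},{"dx":-0.02,"dy":-0.53,"dz":0.86,"wx":0,"wy":0,"wz":0},{"dx":-0.02,"dy":-0.53,"dz":0.86,"wx":0,"wy":0,"wz":0},{"dx":-0.02,"dy":-0.53,"dz":0.86,"wx":0,"wy":0,"wz":0},{"dx":-0.02,"dy":-0.53,"dz":0.86,"wx":0,"wy":0,"wz":0},{"dx":-0.02,"dy":-0.53,"dz":0.86,"wx":0,"wy":0,"wz":0},{"dx":-0.02,"dy":-0.53,"dz":0.86,"wx":0,"wy":0,"wz":0},{"dx":-0.02,"dy":-0.53,"dz":0.86,"wx":0,"wy":0,"wz":0},{"dx":-0.02,"dy":-0.53,"dz":0.86,"wx":0,"wy":0,"wz":0},{"dx":-0.02,"dy":-0.53,"dz":0.86,"wx":0,"wy":0,"wz":0},{"dx":-0.02,"dy":-0.53,"dz":0.86,"wx":0,"wy":0,"wz":0},{"dx":-0.02,"dy":-0.53,"dz":0.86,"wx":0,"wy":0,"wz":0},{"dx":-0.02,"dy":-0.53,"dz":0.86,"wx":0,"wy":0,"wz":0},{"dx":-0.02,"dy":-0.53,"dz":0.86,"wx":0,"wy":0,"wz":0},{"dx":-0.02,"dy":-0.53,"dz":0.86,"wx":0,"wy":0,"wz":0},{"dx":-0.02,"dy":-0.53,"dz":0.86,"wx":0,"wy":0,"wz":0},{"dx":-0.02,"dy":-0.53,"dz":0.86,"wx":0,"wy":0,"wz":0}]'

```text
time_s: 40.4
tcp_pos: [0.5091, 0.0768, 0.1352]
eef_rot: [74.5, 87.0, 170.9]
contact_force: [0.3, 0.3, -5.6]
gripper_width: 0.0136
```

```bash
python3 g.py 0.6195 0.275 0.14 187.2
```

```text
pos [0.5091 0.0768 0.1352] phi -173.52 tilt 3.03 j6 -21.2 w 0.0136 F [ 0.3  0.3 -5.6] t 40.40
 turn(w units) [-0.16  0.18 -0.64]  dphi 0.72
 shift now (units) [-0.44 -6.58  9.23]   after turn [-0.24 -6.72  9.14]
```

>>> arm_command --plan '[{"dx":-0.3,"dy":-0.62,"dz":0.85,"wx":-0.16,"wy":0.18,"wz":-0.64},{"dx":-0.1,"dy":-0.63,"dz":0.86,"wx":0,"wy":0,"wz":0},{"dx":-0.02,"dy":-0.63,"dz":0.86,"wx":0,"wy":0,"wz":0},{"dx":-0.02,"dy":-0.63,"dz":0.86,"wx":0,"wy":0,"wz":0},{"dx":-0.02,"dy":-0.63,"dz":0.86,"wx":0,"wy":0,"wz":0},{"dx":-0.02,"dy":-0.63,"dz":0.86,"wx":0,"wy":0,"wz":0},{"dx":-0.02,"dy":-0.63,"dz":0.86,"wx":0,"wy":0,"wz":0},{"dx":0,"dy":-0.63,"dz":0.86,"wx":0,"wy":0,"wz":0},{"dx":0,"dy":-0.6,"dz":0.8,"wx":0,"wy":0,"wz":0},{"dx":0,"dy":-0.5,"dz":0.6,"wx":0,"wy":0,"wz":0},{"dx":0,"dy":0,"dz":0,"wx":0,"wy":0,"wz":0}]'

```text
time_s: 41.32
tcp_pos: [0.6048, 0.2645, 0.121]
eef_rot: [109.8, 88.3, -153.1]
contact_force: [1.0, 0.1, -6.4]
gripper_width: 0.0137
```

```bash
python3 g.py 0.6195 0.275 0.1 187.2;  python3 wm.py w17 .62 .275 .12 .045 .06; python3 - <<'E'
from h import *
from plant import r
m=np.load("pics/w17m.npy",allow_pickle=True).item(); d=np.load("pics/w17.npy"); X=world(m,d)
s=r.get_state(); R=tool(s)
q=(X-s["tcp_pos"])@R
for c in(240,260,277,295,315):
    print(c,[(v,q[v,c].round(4).tolist()) for v in range(200,262,8)])
E
```

```text
pos [0.6048 0.2645 0.121 ] phi -172.85 tilt 1.68 j6 -32.9 w 0.0137 F [ 1.   0.1 -6.4] t 41.32
 turn(w units) [-0.01 -0.12 -0.35]  dphi 0.05
 shift now (units) [ 1.02 -0.82  0.44]   after turn [ 1.05 -0.8   0.43]
11313 zt 0.0529 [0.6248 0.2329] w 50.2 h 125.2 a 97.1
932 zt 0.0529 [0.5976 0.3635] w 28.7 h 28.9 a 4.7
240 [(200, [0.0688, -0.0256, -0.0216]), (208, [0.024, -0.0207, -0.0301]), (216, [0.0155, -0.0199, -0.0286]), (224, [0.0167, -0.0201, -0.024]), (232, [0.0157, -0.0202, -0.0201]), (240, [0.0162, -0.0204, -0.0156]), (248, [0.0156, -0.0204, -0.0114]), (256, [0.0159, -0.0206, -0.0068])]
260 [(200, [0.0692, -0.0127, -0.0215]), (208, [0.0237, -0.0104, -0.0302]), (216, [0.016, -0.01, -0.0285]), (224, [0.0145, -0.01, -0.0248]), (232, [nan, nan, nan]), (240, [0.0151, -0.0102, -0.016]), (248, [0.0159, -0.0103, -0.0113]), (256, [0.0168, -0.0104, -0.0064])]
277 [(200, [0.0681, -0.0017, -0.0218]), (208, [0.024, -0.0017, -0.0301]), (216, [0.0168, -0.0016, -0.0282]), (224, [0.0103, -0.0016, -0.0263]), (232, [0.0004, -0.0016, -0.0261]), (240, [-0.0082, -0.0016, -0.0257]), (248, [-0.0112, -0.0016, -0.0233]), (256, [-0.0096, -0.0016, -0.0188])]
295 [(200, [0.1022, 0.0116, -0.0121]), (208, [0.023, 0.0076, -0.0305]), (216, [0.0162, 0.0073, -0.0284]), (224, [0.0153, 0.0073, -0.0246]), (232, [0.0157, 0.0074, -0.0201]), (240, [0.0163, 0.0075, -0.0156]), (248, [0.0162, 0.0076, -0.0112]), (256, [0.016, 0.0076, -0.0068])]
315 [(200, [0.1214, 0.0286, -0.0066]), (208, [0.0243, 0.0179, -0.0301]), (216, [0.0167, 0.0172, -0.0283]), (224, [0.0166, 0.0174, -0.0241]), (232, [0.0163, 0.0175, -0.0199]), (240, [0.0164, 0.0176, -0.0155]), (248, [0.0158, 0.0177, -0.0114]), (256, [0.015, 0.0178, -0.0073])]
```

View pics/w17.png

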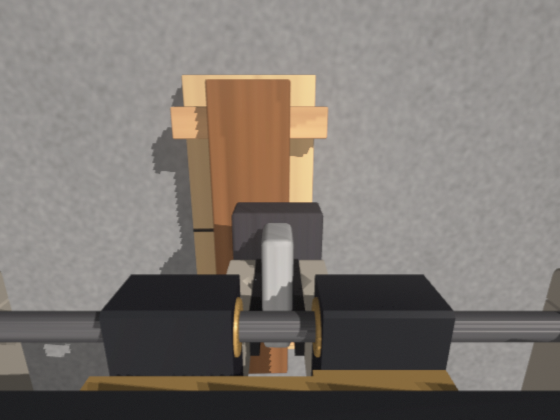

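>>> arm_command --plan '[{"dx":0,"dy":-0.4,"dz":0.2,"wx":0,"wy":-0.12,"wz":-0.35},{"dx":0.3,"dy":-0.3,"dz":0.1,"wx":0,"wy":0,"wz":0},{"dx":0.4,"dy":-0.1,"dz":0,"wx":0,"wy":0,"wz":0},{"dx":0.2,"dy":0,"dz":0,"wx":0,"wy":0,"wz":0},{"dx":0,"dy":0,"dz":0,"wx":0,"wy":0,"wz":0}]'

```text
time_s: 41.78
tcp_pos: [0.6148, 0.2678, 0.0939]
eef_rot: [114.4, 89.2, -148.6]
contact_force: [0.3, -0.3, -5.2]
gripper_width: 0.0136
```

```bash
python3 g.py 0.619 0.2732 0.0905 187.2
```

```text
pos [0.6148 0.2678 0.0939] phi -172.96 tilt 0.82 j6 -33.0 w 0.0136 F [ 0.3 -0.3 -5.2] t 41.78
 turn(w units) [-0.04 -0.07 -0.16]  dphi 0.16
 shift now (units) [ 0.16 -0.24  0.24]   after turn [ 0.17 -0.24  0.24]
```

>>> arm_command --plan '[{"dx":-0.05,"dy":-0.18,"dz":0.18,"wx":-0.04,"wy":-0.07,"wz":-0.18},{"dx":0,"dy":-0.12,"dz":0.12,"wx":0,"wy":0,"wz":0},{"dx":0,"dy":0,"dz":0,"wx":0,"wy":0,"wz":0}]'

```text
time_s: 42.03
tcp_pos: [0.6196, 0.2735, 0.0936]
eef_rot: [172.9, 89.9, -89.9]
contact_force: [0.7, -0.4, -4.7]
gripper_width: 0.0135
```

```bash
python3 g.py 0.619 0.2732 0.0905 187.2; python3 wm.py w18 .62 .275 .13 .045 .09; python3 - <<'E'
from h import *
m=np.load("pics/w18m.npy",allow_pickle=True).item(); d=np.load("pics/w18.npy"); X=world(m,d)
a=np.radians(97.2); L=np.array([np.cos(a),np.sin(a)]); W=np.array([L[1],-L[0]])
q=X[...,:2]-np.array([.6195,.275]); l=q@L; w=q@W; z=X[...,2]; rows=np.arange(420)[:,None]<258
k=rows&(z>.066)&(z<.082)&(abs(l)<.06)&(abs(w)<.05)
P=np.percentile
kk=k&(l>-.026)
print("base top w",P(w[kk],[.5,99.5]),"l",P(l[k],[.5]),"z",P(z[k],[5,50,95]))
pl=rows&(z>.045)&(z<.058)&(l<-.045)&(l>-.1)&(abs(w)<.05)
print("plank w",P(w[pl],[.5,99.5]))
pl=rows&(z>.045)&(z<.058)&(l<-.045)&(l>-.13)&(abs(w)<.02); print("plank end",P(l[pl],.3))
k=rows&(z>.09)&(abs(l)<.06)&(abs(w)<.011)&(l<-.012); print("rib w",P(w[k],[1,99]),P(l[k],1))
E
```

```text
pos [0.6196 0.2735 0.0936] phi -172.83 tilt 0.08 j6 -33.2 w 0.0135 F [ 0.7 -0.4 -4.7] t 42.03
 turn(w units) [-0.01 -0.02 -0.  ]  dphi 0.03
 shift now (units) [ 0.15  0.03 -0.01]   after turn [ 0.15  0.03 -0.01]
17771 zt 0.0770 [0.6223 0.2553] w 27.1 h 46.1 a 7.2
1460 zt 0.0528 [0.6105 0.3508] w 28.2 h 38.1 a 7.4
base top w [-0.02257376  0.02298638] l [-0.03312193] z [0.06989139 0.07676123 0.07792959]
plank w [-0.02472995  0.02445282]
plank end -0.10453480671457528
rib w [-0.00643152  0.00716243] -0.02909725909183221
```

View pics/w18.png

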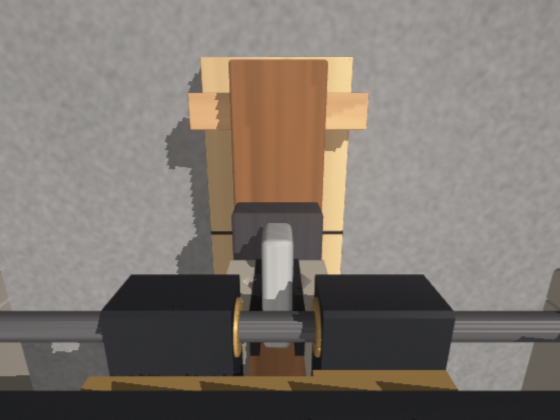

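>>> arm_command --plan '[{"dx":0.08,"dy":0.02,"dz":0.05,"wx":0,"wy":0,"wz":0},{"dx":0.06,"dy":0,"dz":0,"wx":0,"wy":0,"wz":0},{"dx":0.03,"dy":0,"dz":0,"wx":0,"wy":0,"wz":0}]'

```text
time_s: 42.33
tcp_pos: [0.6193, 0.2748, 0.0914]
eef_rot: [-97.7, 89.9, -0.6]
contact_force: [-0.8, 0.6, -4.9]
gripper_width: 0.0138
```

>>> arm_command --plan '[{"dx":0.06,"dy":0,"dz":0,"wx":0,"wy":0,"wz":0},{"dx":0.04,"dy":0,"dz":0,"wx":0,"wy":0,"wz":0}]'

```text
time_s: 42.5
tcp_pos: [0.6195, 0.275, 0.0907]
eef_rot: [-91.5, 89.9, 5.7]
contact_force: [-4.3, -0.9, 3.1]
gripper_width: 0.0137
```

>>> arm_command --plan '[{"dx":0,"dy":0,"dz":0,"wx":0,"wy":0,"wz":0},{"dx":0,"dy":0,"dz":0,"wx":0,"wy":0,"wz":0},{"dx":0,"dy":0,"dz":0,"wx":0,"wy":0,"wz":0},{"dx":-0.3,"dy":0,"dz":0,"wx":0,"wy":0,"wz":0},{"dx":-0.8,"dy":0,"dz":0,"wx":0,"wy":0,"wz":0},{"dx":-1,"dy":0,"dz":0,"wx":0,"wy":0,"wz":0},{"dx":-1,"dy":0,"dz":0,"wx":0,"wy":0,"wz":0},{"dx":-1,"dy":0,"dz":0.5,"wx":0,"wy":0,"wz":0},{"dx":-0.5,"dy":0,"dz":1,"wx":0,"wy":0,"wz":0},{"dx":0,"dy":0,"dz":1,"wx":0,"wy":0,"wz":0},{"dx":0,"dy":0,"dz":1,"wx":0,"wy":0,"wz":0},{"dx":0,"dy":0,"dz":0.5,"wx":0,"wy":0,"wz":0},{"dx":0,"dy":0,"dz":0,"wx":0,"wy":0,"wz":0}]' --fingers 0.3

```text
time_s: 43.58
tcp_pos: [0.6125, 0.3594, 0.1948]
eef_rot: [-71.1, 89.1, 26.1]
contact_force: [0.3, -0.2, -0.2]
gripper_width: 0.0305
```

```bash
python3 g.py - - - 187.2; python3 wm.py w19 .62 .275 .13 .085 .115; python3 - <<'E'
from h import *
from plant import r
m=np.load("pics/w19m.npy",allow_pickle=True).item(); d=np.load("pics/w19.npy"); X=world(m,d)
a=np.radians(97.2); L=np.array([np.cos(a),np.sin(a)]); W=np.array([L[1],-L[0]])
q=X[...,:2]-np.array([.6195,.275]); l=q@L; w=q@W; z=X[...,2]; P=np.percentile
k=(z>.09)&(z<.11)&(abs(l)<.06)&(abs(w)<.02); print("rib l",P(l[k],[.5,99.5]),"w",P(w[k],[.5,99.5]),"z",P(z[k],[10,90]))
k=(z>.066)&(z<.08)&(abs(l)<.06)&(abs(w)<.04); print("base l",P(l[k],[.5,99.5]),"w",P(w[k],[.5,99.5]))
k=(z>.045)&(z<.058)&(abs(l)<.13)&(abs(w)<.04); print("plank l",P(l[k],[.3,99.7]),"w",P(w[k],[.5,99.5]),"z slope",np.polyfit(l[k],z[k],1))
for s,e in((-.096,-.064),(.064,.096)):
    k=(z>.03)&(z<.043)&(l>s)&(l<e)&(abs(w)<.07); 
    if k.sum()>30: print("stick l",P(l[k],[1,99]),"w",P(w[k],[.5,99.5]),k.sum())
for n in ("scene","side"):
    p,d=r.capture(n); cv2.imwrite(f"pics/{n}2.png",p[:,:,::-1]); np.save(f"pics/{n}2.npy",d)
E
```

```text
pos [0.6125 0.3594 0.1948] phi -172.83 tilt 0.87 j6 -39.2 w 0.0305 F [ 0.3 -0.2 -0.2] t 43.58
 turn(w units) [-0.01  0.06  0.18]  dphi 0.03
 shift now (units) [0. 0. 0.]   after turn [0. 0. 0.]
1856 zt 0.1008 [0.6197 0.2756] w 13.9 h 54.8 a 97.0
rib l [-0.02662184  0.02782078] w [-0.00656073  0.00722943] z [0.09833359 0.10077287]
base l [-0.03061691  0.03250143] w [-0.02238103  0.02317443]
plank l [-0.06744862  0.1035373 ] w [-0.02483744  0.0247169 ] z slope [0.00058182 0.05204028]
stick l [-0.07097217 -0.06921032] w [-0.04930857  0.04943704] 284
stick l [0.07058473 0.09068231] w [-0.04893792  0.05026016] 1249
```

View pics/w19.png

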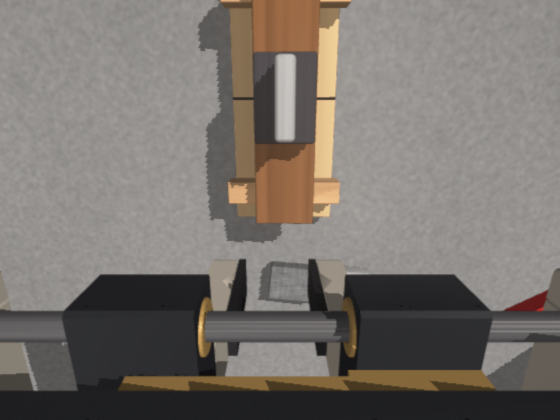

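View pics/scene2.png

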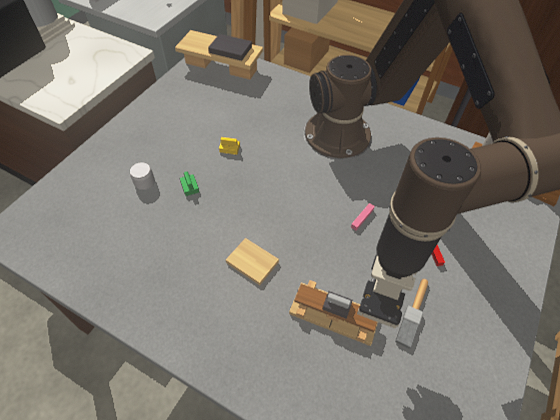

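View pics/side2.png

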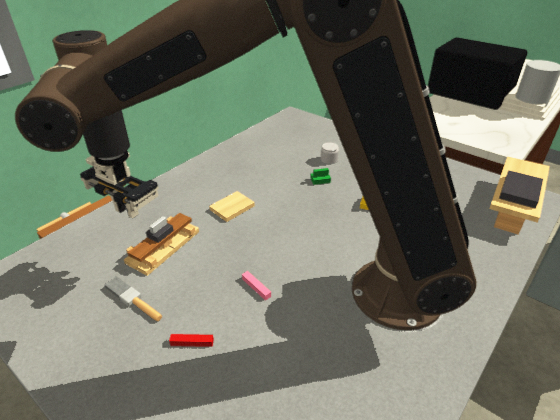

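Every measured piece is within about 1 mm, the plank is level and the gripper is clear, so I'm handing in.

```bash
python3 -c "
from plant import r
print(r.close_job())"
```

```text
the job is handed in; nothing more can be done
None
```

The stack is built as asked, and I handed the job in after about 44 s of the 120 s allowed. I laid one stick on each end line, then the block on the middle mark, then the plank lengthwise over all three. The steel weight went on last, upright in the middle.

The last wrist-camera check, with the gripper clear and about 9 cm above the stack, showed:
- **Sticks:** both within about 1 mm of centred on the panel's width. The stick on the +80 mm line is within 1 mm of it. The plank hid most of the other stick, but its visible edge fits its line.
- **Plank:** centred across the width to about 0.1 mm and level (slope about 0.03°). Its far end was out of view in this picture. An earlier one put its centre within 1 mm lengthwise.
- **Weight:** about 0.4 mm off centre across the width and 1 mm lengthwise.

**Not seen directly:** the plank now hides the block. Its visible near edge was within about 1 mm just after I placed it. I laid its long side across the panel, since the task did not say which way.

**Camera disagreement:** the scene and side cameras put the plank about 1–2 mm nearer the robot than the wrist camera. That is within their calibration error, so I went by the wrist camera.

I did not move the tin, the brush, the short panel or any look-alike. Contact force on the arm stayed below about 10 N in every reading.

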